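# Set out a painting place

## Robot

A 6-joint arm with a two-finger parallel gripper is mounted at the origin on the work surface. World frame = base frame: x ahead of the robot, y to its left, z up, the work surface at z = 0. Lengths are in m, angles in degrees, forces in N, time in s.
With the tool pointing down it reaches from about 0.275 to 1 m from the base axis. Payload 8.4 kg.
Tool frame: the origin (TCP) lies at the centre of the arm's flange, where the gripper is bolted on; the fingertips stand 173 mm ahead of it and the grasp point (between the pads) lies 155 mm ahead of it (manip.grip_point_offset is the distance from the TCP to the grasp point, in m); z points along the fingers, y is the direction in which the jaws open and shut (so a half turn about z gives the same grasp; the last joint's range is limited). The gripper opens to 85 mm and grips with 20 to 120 N. Pads are 22 mm wide; open, the fingers measure 114 mm over their backs; the gripper's body (76 mm by 85 mm) begins 54 mm behind the grasp point. The pads swing forward as they close: fully open they stand 13 mm farther back than shut.
Start: joints at [70.279, 20.225, 93.587, -0, 66.188, -0.138], TCP at [0.209, 0.589, 0.405] pointing down, gripper open.
Joint ranges: [-150.9, 150.9], [-52.94, 120.26], [3.33, 152.33], [-74.26, 254.26], [0, 154.13], [-172.89, 172.89]. Speed limits (degrees/s): [127.2, 127.2, 159.86, 180, 180, 180].

## Interface

Orientations are given as [roll, pitch, yaw] about the fixed x, y, z axes, in that order (R = Rz(yaw) Ry(pitch) Rx(roll)).
In Python, from plant import readout, cams, manip, outline_of, spot_point gives the robot as it stands. The module is installed in compiled form; this text tells all that it offers.
- The arm moves only by the tool send_rows, never from a script. Its argument "steps" is text: rows parted by semicolons, each of 5 numbers parted by spaces: the shift along the world's x, y, z in mm, then the turn about the world's z in rad, then the closure in counts, from 0 (fully open) to 255 (shut). In form: x y z yaw grip; .... A call has 1 to 20 rows; each row is the pose to reach, as a shift and turn from the pose commanded when the call began; what a row does not reach only later rows make up. A row lasts 1/8 s, in which the tool goes at most 62.5 mm and 10.7 degrees, less where a joint would pass 70% of its speed; a pose out of reach is approached as far as the arm can. A call with a gripper value outside its range is refused whole. The fingers move at their own pace and stop on an object; the grip force is fixed at half the most. Time passes only in rows, so rows that repeat a pose let the fingers close. It gives the time, the measured TCP pose, the force and the opening at its end, in the units of the state.
- readout.observe(): the state, without advancing time (a new reading comes with each control period).
- cams.snapshot(name): name is "scene" or "top" or "wrist"; returns the picture (480x640x3 uint8, red, green, blue); there is no depth.
- cams.calibration(name): a dict with "K" (3x3 intrinsics, pixels), "k1" (the pictures are not rectified: a ray, as slopes to the right and down, at radius r is drawn at 1 + k1 r^2 times it, then the intrinsics apply), "rvec" (rotation vector, rad) and "tvec" (3), from world to camera coordinates, as OpenCV has them; the wrist camera has in their place "mount" (4x4, takes a point from camera to tool coordinates, whose origin is the TCP and whose axes are the flange's). Camera axes: x right, y down, z forward; pixel columns grow to the right and rows downward; lengths in m; the calibration is good to about 2 mm. A picture is of the moment at which its call begins: read the wrist's pose just before it. calibration takes no time and is no camera call.
- manip.close_job(): hands the job in, once; it reports no verdict.
Trained networks look in the newest picture that a camera, given by its name, has taken for a name from the list of things; names that differ only in an ending like _2 or _b are one class to them, and where a whole thing is asked for, a point or a joint stands for the part that bears it (a point fixed in the world has none). Each returns a list of dicts, best first, with "conf" (0 to 1); they miss things now and then, are a little off and sometimes report something else, mostly with a low value. They report only what shows in the picture. A call takes as long as a camera call. They do not tell look-alikes from the thing itself.
- outline_of(camera, target): "mask" (480x640 bool, what is visible of it).
- spot_point(camera, target): "centre" ([x, y, z] in m, in the coordinates of the camera as it stood for that picture, good to about 4 mm: a listed point, or the origin of a listed thing).
The state is a dict: "clock": time; "qpos": joint angles; "qd": joint speeds; "joint_torque": joint torques, N m; "tcp_pos": TCP position; "ee_rot": TCP orientation; "wrist_force": force on the tool from outside, world axes, zero at the start; "torque": the same for the moment, N m; "opening": opening from 0.0 (shut) to 1.0 (fully open).
Only numpy, scipy, OpenCV 4.12 (cv2) and the standard library are available. Lean on these libraries where they do the work, as an engineer would, in place of code of your own. Each camera call takes 0.05 s, during which the arm holds its last target.

## Task

Set out the painting place: stand the empty steel tin on the middle of the round cork coaster, stand the large paint jar on the plywood board exactly midway between the coaster and the square palette, in line with them, and stack the small paint jar on the middle of the large jar's lid. Lay the flat brush lengthwise in both V notches of the wooden brush rest, its balance point over the middle of the rest (either end first). Keep the tin and the jars upright all the time, do not shift the clear tub or the black bottle, and leave everything released and still.

Things in the scene. Friction and masses are not known exactly. Their poses are not given: they have to be found in the camera images.
- tin: Loose. Empty open-topped straight round tin of bare steel, outside diameter 60 mm, height 75 mm, wall 3 mm, about 120 g. Origin: centre of its underside; z is its axis, up. Starts upright on the table in the near row.
- large_jar: Loose. Closed round jar, dark-grey plastic body of diameter 50 mm and 40 mm high, off-white flat-topped lid of diameter 46 mm above it, total height 55 mm, about 150 g. Origin: centre of its underside; z up. Starts upright in the near row.
- small_jar: Loose. Closed round jar of the same look but smaller: dark-grey body of diameter 36 mm and 29 mm high, off-white flat-topped lid of diameter 32 mm, total height 40 mm, about 60 g. Origin: centre of its underside; z up. Starts upright in the near row.
- brush: Loose. Flat paint brush, 194 mm long, about 40 g, lying on the table. Round pale wooden handle of diameter 14 mm from x = -87 to +53 mm, steel ferrule 22 x 30 x 14 mm thick from +53 to +75 mm, stiff bristles 32 x 30 x 10 mm up to +107 mm. Origin: on the handle's axis at the balance point (7 mm above the table at the start); x runs along the brush towards the bristles.
- coaster: Fixed. Round cork coaster, diameter 84 mm, 5 mm thick, on the plywood board, 105 mm from the board's centre on one half of the board, left or right. Origin: centre of its underside.
- palette: Fixed. Square white ceramic palette, 84 x 84 mm, 10 mm thick, four dabs of dry paint on it, on the other half of the plywood board, 105 mm from the board's centre, opposite the coaster. Origin: centre of its underside. Nothing is put on it.
- board: Fixed. Flat plywood board, 130 mm (its x) by 330 mm (its y), 12 mm thick, lying on the table beyond the near row. Origin: centre of its underside; z up. The board's centre is the midpoint between coaster and palette, which lie on its y axis.
- brush_rest: Fixed. Wooden brush rest on the table: base 80 mm (its x) by 60 mm (its y), 4 mm thick, with two uprights each 6 mm thick at x = -28 and +28 mm, with V notches whose sides slope 45 degrees, open upwards: bottom of the V 28 mm and tops about 45 mm above the table, mouth 34 mm wide. The notches are in line along x at y = 0; the brush handle lies in them along x with its axis 38 mm above the table. 50 mm are free between the uprights. Origin: centre of the base's underside.
- tub: Loose bystander, not to be shifted: open clear plastic tub, rim diameter 80 mm, height 75 mm. Origin: centre of its underside.
- bottle: Loose bystander, not to be shifted: black closed ink bottle with a narrow neck, diameter 34 mm, height 85 mm. Origin: centre of its underside.
There are look-alikes about, which are no part of the job. Leave any blue or green look-alike of the large_jar alone.

How it is judged:
By the outcome, as a careful person would: the job done as asked, in the order asked, and still so for the second after the job is handed in, with the robot touching nothing.
It also fails if it takes over 115 s, if anything falls off the work surface, if the arm or the gripper's body presses on something with over 40 N, if the wrist force passes 120 N, or if a joint passes its speed limit or range.

## Working session

There is one attempt and no reset: what is moved stays moved. The work goes in short steps, Python scripts to look and compute and a tool call to move; the robot and the scene stay as the last step left them, time stands still between calls to the robot, and variables do not carry over. Pictures are saved under pics/ and viewed, and the job is handed in when it is done.

Besides the shell and the picture viewer there is one more tool, called after "Request:" as name(argument=value, ...) on one line, values as JSON. send_rows: Moves the arm, as the interface text tells. Its arguments: {"type":"object","properties":{"steps":{"type":"string"}},"required":["steps"]}

```bash
mkdir -p pics; ls; python3 - <<'E'
from plant import readout, cams, manip
import cv2,numpy as np
print(readout.observe())
for n in ("scene","top","wrist"):
    im=cams.snapshot(n); cv2.imwrite(f"pics/a_{n}.png",im[:,:,::-1])
    c=cams.calibration(n); print(n,c)
print(manip.grip_point_offset)
E
```

```text
pics
{'clock': 0.0, 'qpos': array([ 7.02797600e+01,  2.02616018e+01,  9.36311022e+01,  5.72097831e-04,
        6.61880971e+01, -1.37066174e-01]), 'qd': array([-0.0375337 ,  0.018029  ,  0.07232801, -0.06381397,  0.08069755,
        0.03482901]), 'joint_torque': array([ 5.05125299e-04, -6.05272794e+01, -3.42066193e+01, -3.86557474e-05,
        9.43991763e-03,  1.59151489e-05]), 'tcp_pos': array([0.20939303, 0.58861174, 0.40395603]), 'ee_rot': array([-1.79919200e+02, -7.16367293e-04,  1.60416594e+02]), 'wrist_force': array([-0.07124591,  0.27399828, -0.07882102]), 'torque': array([ 0.03515862,  0.00179011, -0.00323092]), 'opening': 1.002327277706423}
scene {'K': array([[577.24693727,   0.        , 324.01782563],
       [  0.        , 577.24693727, 251.2614065 ],
       [  0.        ,   0.        ,   1.        ]]), 'k1': 0.005285903426195295, 'rvec': array([ 1.17077682,  2.16341507, -1.07406257]), 'tvec': array([ 0.28953859, -0.22248535,  1.48341018])}
top {'K': array([[453.43319302,   0.        , 324.52479454],
       [  0.        , 453.43319302, 237.29332176],
       [  0.        ,   0.        ,   1.        ]]), 'k1': -0.08646937640563389, 'rvec': array([ 2.18875276, -2.17651872,  0.12876722]), 'tvec': array([-0.01537944,  0.51930729,  0.94480745])}
wrist {'K': array([[382.94202811,   0.        , 317.59550673],
       [  0.        , 382.94202811, 241.65503624],
       [  0.        ,   0.        ,   1.        ]]), 'k1': -0.012063467130527585, 'mount': array([[ 1.37580345e-04, -9.48652533e-01, -3.16320015e-01,
         8.16503136e-02],
       [ 9.99999778e-01,  3.36928041e-04, -5.75516301e-04,
        -2.94605860e-04],
       [ 6.52542080e-04, -3.16319865e-01,  9.48652369e-01,
         3.15906253e-02],
       [ 0.00000000e+00,  0.00000000e+00,  0.00000000e+00,
         1.00000000e+00]])}
0.1547
```

View pics/a_scene.png

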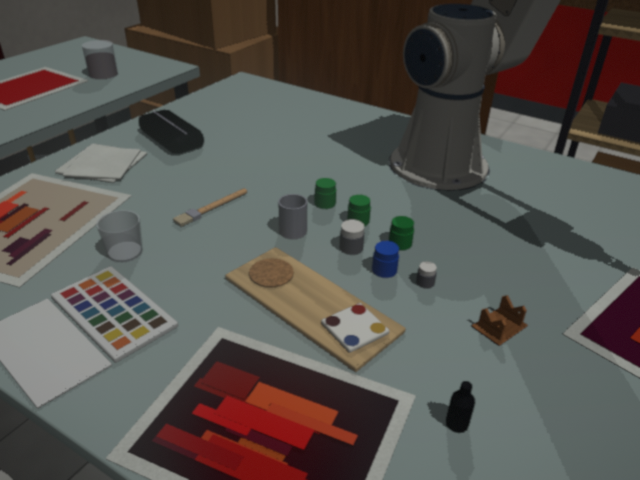

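View pics/a_top.png

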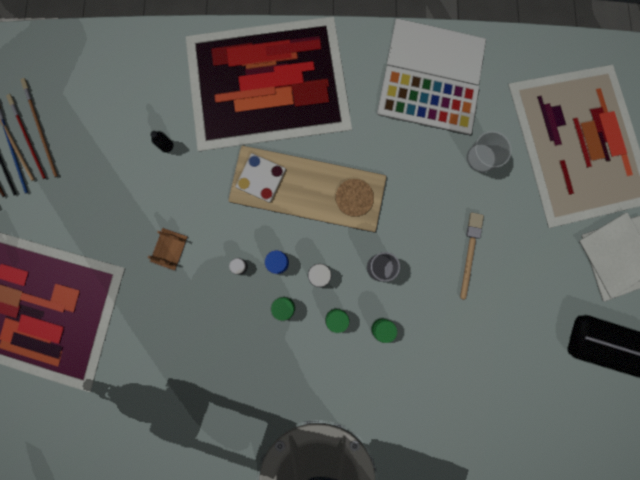

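View pics/a_wrist.png

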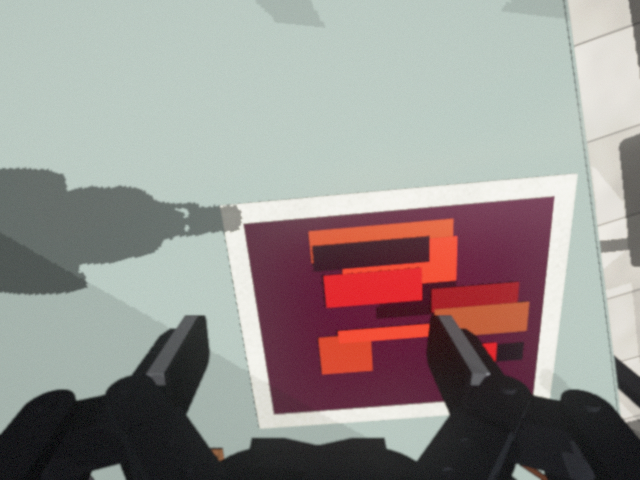

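```bash
cat > h.py <<'E'
import numpy as np, cv2
from scipy.spatial.transform import Rotation as R
from plant import readout, cams, manip, outline_of, spot_point
def pose(name, st=None):
    c=cams.calibration(name)
    if name!="wrist":
        Rm=cv2.Rodrigues(c["rvec"])[0]; t=np.array(c["tvec"])
    else:
        st=st or readout.observe()
        T=np.eye(4); T[:3,:3]=R.from_euler("xyz",st["ee_rot"],degrees=True).as_matrix(); T[:3,3]=st["tcp_pos"]
        W=np.linalg.inv(T@c["mount"]); Rm=W[:3,:3]; t=W[:3,3]
    return c["K"],np.array([c["k1"],0,0,0.]),Rm,t
def ray2plane(P,uv,z):
    K,D,Rm,t=P
    n=cv2.undistortPoints(np.array(uv,float).reshape(-1,1,2),K,D).reshape(-1,2)
    d=np.c_[n,np.ones(len(n))]@Rm; o=-Rm.T@t
    return o+d*((z-o[2])/d[:,2])[:,None]
def proj(P,X):
    K,D,Rm,t=P
    return cv2.projectPoints(np.array(X,float).reshape(-1,1,3),cv2.Rodrigues(Rm)[0],t,K,D)[0].reshape(-1,2)
def c2w(P,x): return P[2].T@(np.array(x)-P[3])
E
python3 - <<'E'
from h import *
names="tin large_jar small_jar brush coaster palette board brush_rest tub bottle".split()
for cam in("top","scene"):
    im=cams.snapshot(cam);P=pose(cam)
    for n in names:
        for s in spot_point(cam,n)[:6]:
            if s["conf"]>.3:
                w=c2w(P,s["centre"]); print(cam,n,round(s["conf"],2),np.round(w*1000),np.round(proj(P,w)[0]))
        for k,s in enumerate(outline_of(cam,n)[:5]):
            if s["conf"]>.3:
                ys,xs=np.nonzero(s["mask"]); print("   mask",round(s["conf"],2),len(xs),xs.mean().round(1),ys.mean().round(1))
                np.save(f"m_{cam}_{n}_{k}.npy",s["mask"])
E
```

```text
top tin 0.93 [ 460. -135.   -0.] [380. 266.]
   mask 0.75 752 383.3 267.0
top large_jar 0.79 [438.  -1.  -2.] [319. 275.]
top large_jar 0.78 [344. -37.  -6.] [335. 319.]
top large_jar 0.71 [ 322. -138.   -2.] [381. 329.]
top large_jar 0.68 [367.  70.   1.] [286. 308.]
top large_jar 0.66 [468.  87.  -3.] [279. 262.]
   mask 0.82 527 383.5 329.8
   mask 0.66 449 337.0 320.3
   mask 0.64 436 276.2 261.8
   mask 0.63 435 319.0 275.1
   mask 0.55 429 282.8 308.0
top small_jar 0.68 [453. 172.   0.] [240. 268.]
   mask 0.71 222 237.7 265.9
top brush 0.77 [ 473. -333.    6.] [470. 260.]
   mask 0.68 787 470.8 248.6
top coaster 0.86 [611. -73.  11.] [352. 197.]
   mask 0.9 1099 354.1 197.0
top palette 0.8 [653. 128.  10.] [261. 177.]
   mask 0.66 1467 260.0 177.5
top board 0.76 [630.  27.  -3.] [307. 189.]
   mask 0.72 6206 310.6 189.5
top brush_rest 0.78 [493. 332.  -0.] [167. 249.]
   mask 0.92 980 167.9 248.7
top tub 0.87 [ 707. -365.   -6.] [478. 158.]
top tub 0.67 [437.   2.  -1.] [317. 276.]
   mask 0.65 1357 488.2 151.9
top bottle 0.73 [731. 343.  -1.] [167. 144.]
   mask 0.93 314 161.
[... 444 characters left out ...]
ll_jar 0.61 [456. 176.  -5.] [426. 285.]
   mask 0.64 481 426.9 274.6
scene brush 0.76 [ 471. -330.    3.] [217. 205.]
   mask 0.74 640 205.5 208.7
   mask 0.51 1060 271.5 273.0
   mask 0.64 1102 460.6 408.9
scene palette 0.75 [649. 132.  12.] [355. 328.]
   mask 0.56 1868 355.2 327.1
scene board 0.85 [633.  26.  -3.] [309. 306.]
   mask 0.71 1615 501.7 321.5
   mask 0.64 7021 313.6 307.6
scene brush_rest 0.84 [493. 331.  -1.] [499. 326.]
   mask 0.84 1575 501.9 321.7
   mask 0.62 1918 120.3 235.2
scene tub 0.93 [ 709. -366.   -4.] [124. 254.]
scene tub 0.69 [439.   4.   2.] [352. 248.]
   mask 0.98 1938 120.1 235.1
scene bottle 0.61 [730. 347.  -0.] [456. 425.]
   mask 0.76 1061 461.0 407.9
```

```bash
cat > fit.py <<'E'
from h import *
from scipy.optimize import least_squares
def circ(r,z,n=48):
    a=np.linspace(0,2*np.pi,n,endpoint=False); return np.c_[r*np.cos(a),r*np.sin(a),np.full(n,z)]
def cyl(*rz): return np.vstack([circ(r,z) for r,z in rz])
M={"tin":cyl((.03,0),(.03,.075)),"large_jar":cyl((.025,0),(.025,.04),(.023,.04),(.023,.055)),
"small_jar":cyl((.018,0),(.018,.029),(.016,.029),(.016,.04)),"coaster":cyl((.042,.012),(.042,.017))}
def cent(P,X):
    h=cv2.convexHull(proj(P,X).astype(np.float32)); m=cv2.moments(h); return np.array([m["m10"]/m["m00"],m["m01"]/m["m00"]]),m["m00"]
def fitround(obs,model,x0):
    f=lambda p:np.concatenate([cent(P,model+[p[0],p[1],0])[0]-c for P,c in obs])
    s=least_squares(f,x0); return s.x,f(s.x)
E
python3 - <<'E'
from fit import *
def mc(f):
    m=np.load(f); ys,xs=np.nonzero(m); return np.array([xs.mean(),ys.mean()]),len(xs)
PT,PS=pose("top"),pose("scene")
for n,fs in {"tin":["top_tin_0"],"large_jar":["top_large_jar_3","scene_large_jar_3"],"small_jar":["top_small_jar_0","scene_small_jar_0"],"coaster":["top_coaster_0"]}.items():
    obs=[]
    for f in fs:
        P=PT if f[0]=="t" else PS; c,a=mc(f"m_{f}.npy"); x,r=fitround([(P,c)],M[n],[.5,0]); print(n,f,(x*1000).round(1),"area",a,cent(P,M[n]+[*x,0])[1].round())
        obs.append((P,c))
    if len(obs)>1:
        x,r=fitround(obs,M[n],[.5,0]); print("  both",(x*1000).round(1),r.round(1))
for f,z in (("top_board_0",.012),("scene_board_1",.012),("top_palette_0",.022),("scene_palette_0",.02),("top_brush_0",.007),("scene_brush_0",.007),("top_coaster_0",.017)):
    P=PT if f[0]=="t" else PS
    m=np.load(f"m_{f}.npy").astype(np.uint8); cs=max(cv2.findContours(m,0,cv2.CHAIN_APPROX_NONE)[0],key=cv2.contourArea)
    W=ray2plane(P,cs.reshape(-1,2),z)[:,:2]*1000
    print(f,cv2.minAreaRect(W.astype(np.float32)))
t=cams.snapshot("scene"); cv2.imwrite("pics/crop1.png",cv2.resize(t[160:350,260:540],None,fx=2.8,fy=2.8,interpolation=2)[:,:,::-1])
t=cams.snapshot("top"); cv2.imwrite("pics/crop2.png",cv2.resize(t[130:350,130:400],None,fx=2.7,fy=2.7,interpolation=2)[:,:,::-1])
E
```

```text
Traceback (most recent call last):
AttributeError: 'float' object has no attribute 'round'
```

```bash
cat > s1.py <<'E'
from fit import *
def mc(f):
    m=np.load(f); ys,xs=np.nonzero(m); return np.array([xs.mean(),ys.mean()]),len(xs)
PT,PS=pose("top"),pose("scene")
for n,fs in {"tin":["top_tin_0"],"large_jar":["top_large_jar_3","scene_large_jar_3"],"small_jar":["top_small_jar_0","scene_small_jar_0"],"coaster":["top_coaster_0"]}.items():
    obs=[]
    for f in fs:
        P=PT if f[0]=="t" else PS; c,a=mc(f"m_{f}.npy"); x,r=fitround([(P,c)],M[n],[.5,0]); print(n,f,(x*1000).round(1),"area",a,int(cent(P,M[n]+[*x,0])[1]))
        obs.append((P,c))
    if len(obs)>1:
        x,r=fitround(obs,M[n],[.5,0]); print("  both",(x*1000).round(1),r.round(1))
for f,z in (("top_board_0",.012),("scene_board_1",.012),("top_palette_0",.022),("scene_palette_0",.02),("top_brush_0",.007),("scene_brush_0",.007),("top_coaster_0",.017)):
    P=PT if f[0]=="t" else PS
    m=np.load(f"m_{f}.npy").astype(np.uint8); cs=max(cv2.findContours(m,0,cv2.CHAIN_APPROX_NONE)[0],key=cv2.contourArea)
    W=ray2plane(P,cs.reshape(-1,2),z)[:,:2]*1000
    print(f,np.round(np.hstack(cv2.minAreaRect(W.astype(np.float32))),1))
t=cams.snapshot("scene"); cv2.imwrite("pics/crop1.png",cv2.resize(t[160:350,260:540],None,fx=2.8,fy=2.8,interpolation=2)[:,:,::-1])
t=cams.snapshot("top"); cv2.imwrite("pics/crop2.png",cv2.resize(t[130:350,130:400],None,fx=2.7,fy=2.7,interpolation=2)[:,:,::-1])
E
python3 s1.py
```

```text
tin top_tin_0 [ 455.9 -134.6] area 752 792
large_jar top_large_jar_3 [438.5  -1. ] area 435 449
large_jar scene_large_jar_3 [439.   2.] area 813 803
  both [4.385e+02 3.000e-01] [-0.6  0.  -0.6 -0.4]
small_jar top_small_jar_0 [457.3 173.2] area 222 259
small_jar scene_small_jar_0 [454.7 174.7] area 481 482
  both [456.3 174.2] [-0.4  0.5 -0.6  0.4]
coaster top_coaster_0 [609.5 -77.1] area 1099 1154
top_board_0 [628.5  25.4 332.2 133.7  78.1]
scene_board_1 [634.   30.8 338.6 139.2  78.4]
top_palette_0 [650.  128.2  84.6  85.4  66.1]
scene_palette_0 [652.4 132.3  89.4  87.4  66.4]
top_brush_0 [ 483.  -335.1   34.6  195.1   81. ]
scene_brush_0 [ 483.6 -332.3   42.9  201.5   80. ]
top_coaster_0 [ 6.08e+02 -7.67e+01  8.19e+01  7.88e+01  6.00e-01]
```

View pics/crop1.png

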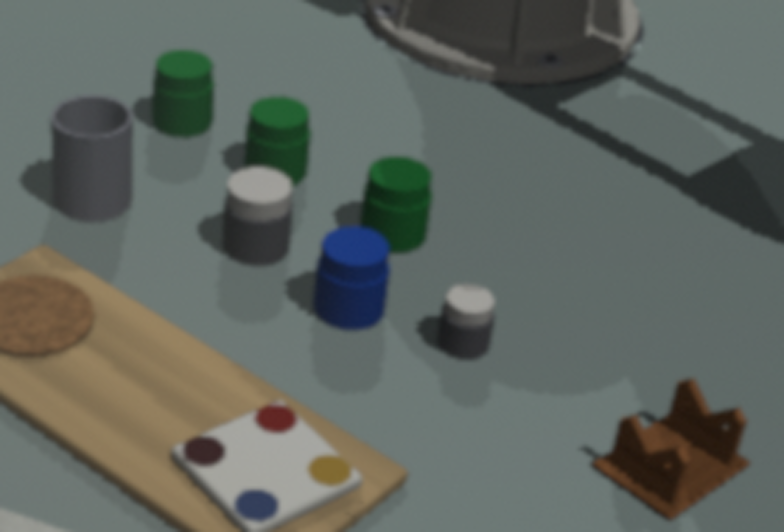

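View pics/crop2.png

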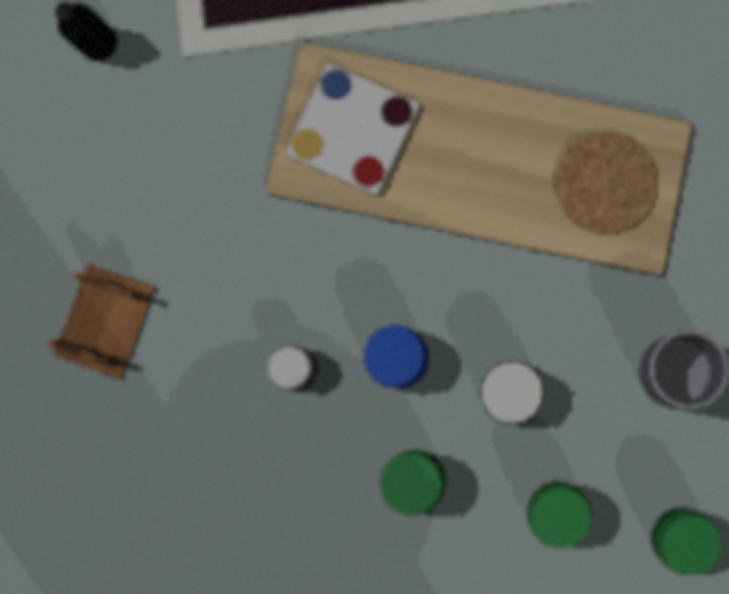

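Request:
send_rows(steps="247 -724 -55 -1.229 0;247 -724 -55 -1.229 0;247 -724 -55 -1.229 0;247 -724 -55 -1.229 0;247 -724 -55 -1.229 0;247 -724 -55 -1.229 0;247 -724 -55 -1.229 0;247 -724 -55 -1.229 0;247 -724 -55 -1.229 0;247 -724 -55 -1.229 0;247 -724 -55 -1.229 0;247 -724 -55 -1.229 0;247 -724 -55 -1.229 0;247 -724 -55 -1.229 0;247 -724 -55 -1.229 0;247 -724 -55 -1.229 0")

```text
clock: 4.35
tcp_pos: [0.4562, -0.1339, 0.3498]
ee_rot: [-180.0, -0.0, 90.1]
wrist_force: [-0.2, 0.5, 0.3]
opening: 0.998
```

```bash
cat > w.py <<'E'
import sys
from fit import *
def look(tag, names, shift={}):
    st=readout.observe(); print("tcp",(st["tcp_pos"]*1000).round(1),st["ee_rot"].round(2),"t",round(st["clock"],2),"open",round(st["opening"],3),"F",st["wrist_force"].round(1),"qd",np.abs(st["qd"]).max().round(2), "q6",st["qpos"][5].round(1))
    im=cams.snapshot("wrist"); P=pose("wrist",st); v=im.copy()
    for n in names:
        for s in spot_point("wrist",n)[:3]:
            if s["conf"]>.3: print(n,"spot",round(s["conf"],2),(c2w(P,s["centre"])*1000).round(1))
        for s in outline_of("wrist",n)[:3]:
            if s["conf"]<.3: continue
            m=s["mask"]; ys,xs=np.nonzero(m); c=np.array([xs.mean(),ys.mean()]); np.save(f"mw_{tag}_{n}.npy",m)
            e=""
            if n in M:
                mod=M[n]+[0,0,shift.get(n,0)]
                x,r=fitround([(P,c)],mod,ray2plane(P,c,.03)[0,:2]); e=f"fit {(x*1000).round(1)} area {len(xs)} vs {int(cent(P,mod+[*x,0])[1])}"
                cv2.polylines(v,[cv2.convexHull(proj(P,mod+[*x,0]).astype(np.float32)).astype(int)],True,(255,0,255),1)
            print(n,"mask",round(s["conf"],2),c.round(1),"box",xs.min(),xs.max(),ys.min(),ys.max(),e)
    cv2.imwrite(f"pics/{tag}.png",v[:,:,::-1]); np.save(f"im_{tag}.npy",im); np.save(f"st_{tag}.npy",np.r_[st["tcp_pos"],st["ee_rot"]])
    return P,im
if __name__=="__main__":
    look(sys.argv[1],sys.argv[2].split(","),eval(sys.argv[3]) if len(sys.argv)>3 else {})
E
python3 w.py tin1 tin
```

```text
tcp [ 456.2 -133.9  349.8] [-1.80e+02 -1.00e-02  9.01e+01] t 4.35 open 0.998 F [-0.2  0.5  0.3] qd 0.35 q6 -16.6
tin spot 0.86 [ 457.2 -133.8    2.2]
tin mask 0.82 [318.6 234.1] box 275 362 182 283 fit [ 456.5 -135.2] area 6893 vs 7158
```

View pics/tin1.png

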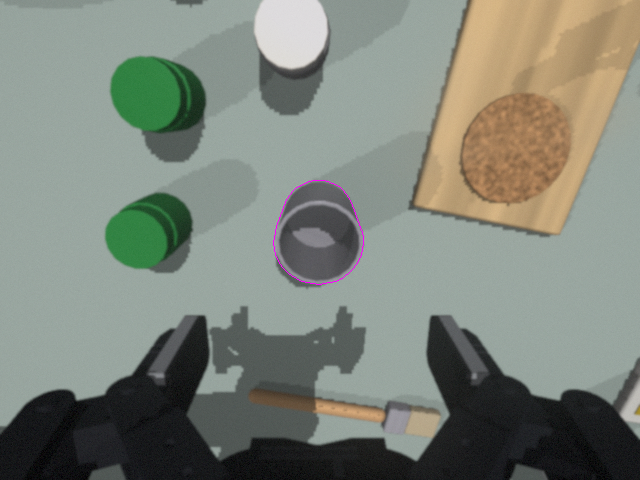

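Request:
send_rows(steps="0 -1 -60 0 0;0 -1 -110 0 0;0 -1 -140 0 0;0 -1 -150 0 0;0 -1 -150 0 0;0 -1 -150 0 255;0 -1 -150 0 255;0 -1 -150 0 255;0 -1 -150 0 255;0 -1 -150 0 255;0 -1 -150 0 255;0 -1 -150 0 255;0 -1 -150 0 255")

```text
clock: 6.12
tcp_pos: [0.4571, -0.1363, 0.2014]
ee_rot: [179.9, 0.0, 90.0]
wrist_force: [-2.0, 1.2, 9.6]
opening: 0.693
```

```bash
python3 w.py tin2 tin,coaster
```

```text
tcp [ 457.1 -136.3  201.4] [1.7986e+02 4.0000e-02 9.0010e+01] t 6.12 open 0.693 F [-2.   1.2  9.6] qd 0.12 q6 -16.8
tin spot 0.77 [ 459.4 -136.     1.1]
tin mask 0.69 [317.1 347.4] box 220 414 230 443 fit [ 457.  -131.1] area 31841 vs 35884
coaster mask 0.76 [615.8 186.2] box 583 639 95 267 fit [579.4 -86.4] area 7187 vs 33619
```

View pics/tin2.png

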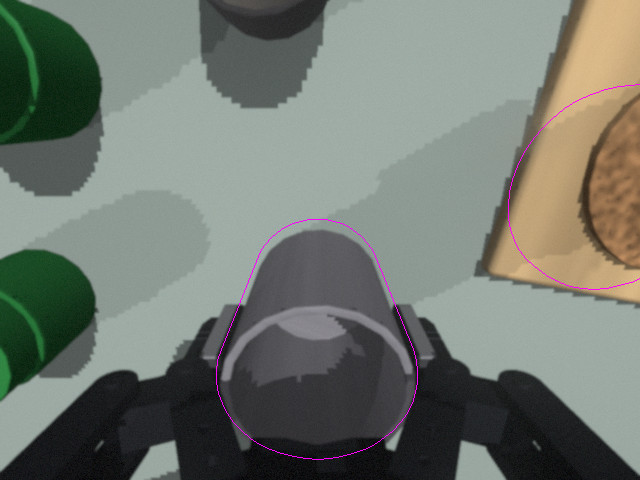

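Request:
send_rows(steps="0 0 15 0 255;0 0 50 0 255;0 0 110 0 255;0 0 150 0 255;30 -20 150 0 255;30 -20 150 0 255;30 -20 150 0 255")

```text
clock: 7.25
tcp_pos: [0.4858, -0.1559, 0.35]
ee_rot: [-180.0, -0.0, 90.0]
wrist_force: [0.7, 0.2, -1.6]
opening: 0.698
```

```bash
python3 w.py tin3 coaster,board,large_jar
```

```text
tcp [ 485.8 -155.9  350. ] [-1.7996e+02 -2.0000e-02  8.9990e+01] t 7.25 open 0.698 F [ 0.7  0.2 -1.6] qd 0.95 q6 -18.0
coaster spot 0.81 [608.  -78.7  12.9]
coaster mask 0.67 [481.6 117. ] box 426 537 59 174 fit [608.8 -78.6] area 10107 vs 10379
board mask 0.64 [489.4  85.1] box 378 607 0 208 
large_jar spot 0.92 [344.4 -40.7  -2.7]
large_jar spot 0.87 [ 324.1 -141.2   -0.4]
large_jar spot 0.61 [436.9  -2.9  -5.1]
large_jar mask 0.9 [251.   19.7] box 207 287 0 48 fit [441.8 -17.1] area 2957 vs 6280
large_jar mask 0.68 [110.5  60.8] box 58 164 18 102 fit [344.1 -40.8] area 6939 vs 7199
large_jar mask 0.57 [106.4 202.7] box 59 154 166 240 fit [ 323.5 -139.6] area 5446 vs 5607
```

View pics/tin3.png

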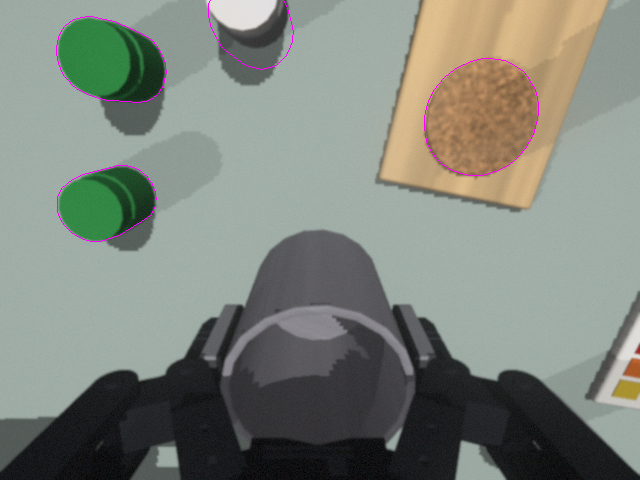

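Request:
send_rows(steps="123 76 0 0 255;123 76 0 0 255;123 76 0 0 255;123 76 -60 0 255;123 76 -100 0 255;123 76 -120 0 255;123 76 -127 0 255;123 76 -127 0 255")

```text
clock: 8.6
tcp_pos: [0.6099, -0.0804, 0.2234]
ee_rot: [179.9, 0.0, 90.0]
wrist_force: [-0.2, -0.0, -0.3]
opening: 0.696
```

```bash
python3 w.py tin4 coaster,tin "{'tin':.021}"
```

```text
tcp [609.9 -80.4 223.4] [1.7994e+02 1.0000e-02 8.9980e+01] t 8.6 open 0.696 F [-0.2 -0.  -0.3] qd 1.02 q6 -7.6
coaster mask 0.55 [316.3 239.1] box 234 400 197 308 fit [609.1 -59.6] area 6913 vs 22645
tin spot 0.61 [611.1 -77.7  23.7]
tin mask 0.55 [317.1 347.2] box 220 414 230 443 fit [609.5 -75.9] area 31697 vs 35212
```

View pics/tin4.png

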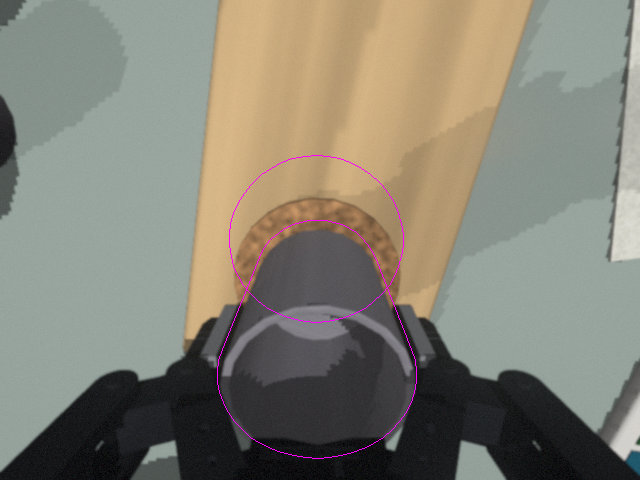

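```bash
python3 - <<'E'
from fit import *
s=np.load("st_tin4.npy"); P=pose("wrist",{"tcp_pos":s[:3],"ee_rot":s[3:]})
m=np.load("mw_tin4_coaster.npy"); ys,xs=np.nonzero(m)
print((ray2plane(P,[(316,198)],.017)*1000).round(1),(ray2plane(P,[(236,260),(399,260)],.017)*1000).round(1),(ray2plane(P,[(317,230)],.0215)*1000).round(1))
im=np.load("im_tin4.npy"); cv2.imwrite("pics/t4c.png",cv2.resize(im[180:320,210:430],None,fx=3,fy=3)[:,:,::-1])
E
```

```text
[[608.9 -36.3  17. ]] [[569.7 -67.1  17. ]
 [649.5 -67.2  17. ]] [[609.4 -50.5  21.5]]
```

View pics/t4c.png

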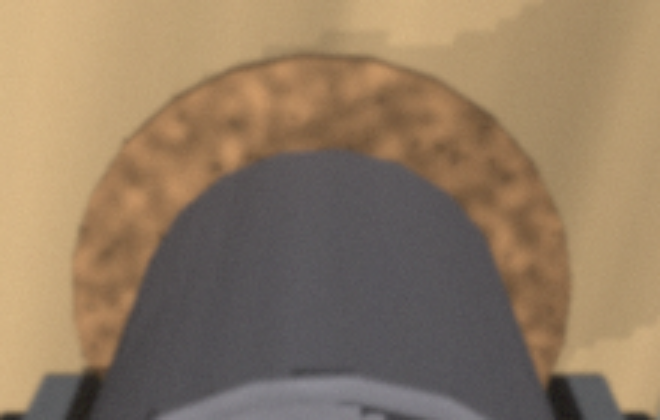

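Request:
send_rows(steps="0 2 0 0 255;0 2 -4 0 255;0 2 -5 0 255;0 2 -5.5 0 255;0 2 -5.5 0 255;0 2 -5.5 0 0;0 2 -5.5 0 0;0 2 -5.5 0 0;0 2 -5.5 0 0;0 2 -5.5 0 0;0 2 20 0 0;0 2 70 0 0;0 -10 130 0 0;0 -10 130 0 0")

```text
clock: 10.6
tcp_pos: [0.6111, -0.0909, 0.358]
ee_rot: [179.5, 0.1, 90.0]
wrist_force: [2.1, -0.2, 0.5]
opening: 1.004
```

```bash
python3 w.py tin5 coaster,tin,palette "{'tin':.017}"
```

```text
tcp [611.1 -90.9 358. ] [1.7948e+02 9.0000e-02 8.9970e+01] t 10.6 open 1.004 F [ 2.1 -0.2  0.5] qd 3.98 q6 -8.6
coaster mask 0.78 [313.7 173.9] box 262 362 149 215 fit [610.7 -58.1] area 2071 vs 8547
tin spot 0.66 [612.4 -76.8  19.2]
```

View pics/tin5.png

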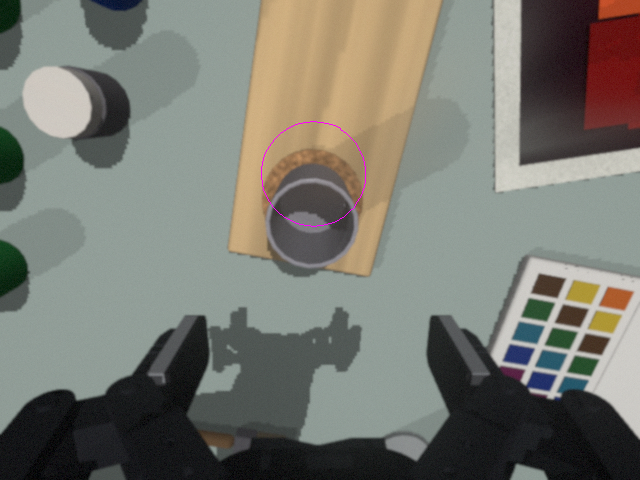

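Request:
send_rows(steps="-171 89 -20 0 0;-171 89 -20 0 0;-171 89 -20 0 0;-171 89 -20 0 0;-171 89 -20 0 0;-171 89 -20 0 0")

```text
clock: 11.7
tcp_pos: [0.4398, -0.0014, 0.3329]
ee_rot: [179.9, 0.0, 90.0]
wrist_force: [0.1, -0.0, -0.0]
opening: 1.003
```

```bash
python3 w.py lj1 large_jar
```

```text
tcp [439.8  -1.4 332.9] [1.7993e+02 1.0000e-02 8.9990e+01] t 11.7 open 1.003 F [ 0.1 -0.  -0. ] qd 0.24 q6 -0.4
large_jar spot 0.95 [437.3  -4.1  -5.2]
large_jar spot 0.87 [465.4  85.9  -2.5]
large_jar spot 0.86 [368.5  72.8  -1.6]
large_jar mask 0.97 [316.1 231.7] box 283 350 191 271 fit [438.6  -2.4] area 4424 vs 4596
large_jar mask 0.92 [209.9 122.7] box 167 255 84 161 fit [368.6  73.5] area 5467 vs 5747
large_jar mask 0.91 [359.1  99.2] box 319 398 59 140 fit [466.   87.8] area 5036 vs 5175
```

View pics/lj1.png

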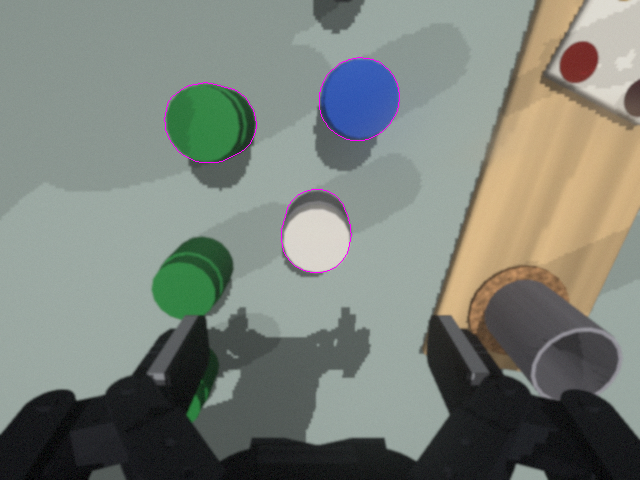

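Request:
send_rows(steps="-1 -1 -60 0 0;-1 -1 -110 0 0;-1 -1 -140 0 0;-1 -1 -150 0 0;-1 -1 -150 0 0;-1 -1 -150 0 255;-1 -1 -150 0 255;-1 -1 -150 0 255;-1 -1 -150 0 255;-1 -1 -150 0 255;-1 -1 -150 0 255;-1 -1 -150 0 255;-1 -1 -150 0 255")

```text
clock: 13.48
tcp_pos: [0.4381, -0.0022, 0.1841]
ee_rot: [179.9, 0.0, 90.0]
wrist_force: [-2.1, -0.1, 13.6]
opening: 0.566
```

```bash
python3 w.py lj2 large_jar
```

```text
tcp [438.1  -2.2 184.1] [179.87   0.    89.99] t 13.47 open 0.566 F [-2.1 -0.1 13.6] qd 0.13 q6 -0.5
large_jar spot 0.95 [ 4.378e+02  3.000e-01 -3.000e+00]
large_jar spot 0.66 [468.4  84.2  -2.4]
large_jar spot 0.63 [364.1  68.7  -1.3]
large_jar mask 0.81 [ 87.6 130.4] box 0 200 37 224 fit [374.6  73. ] area 30542 vs 37133
large_jar mask 0.67 [317.4 353.7] box 246 390 256 443 fit [438.   -1.6] area 21801 vs 23051
large_jar mask 0.67 [429.6  78.2] box 328 532 0 169 fit [465.6  85.6] area 29003 vs 33633
```

View pics/lj2.png

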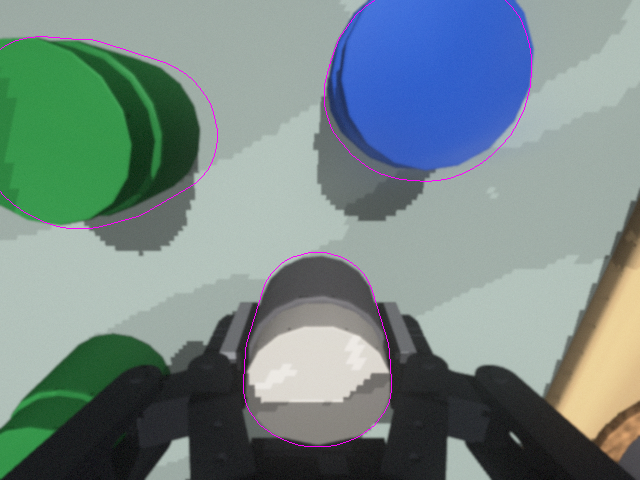

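Request:
send_rows(steps="0 0 15 0 255;0 0 60 0 255;0 0 120 0 255;0 0 166 0 255;60 10 176 0 255;122 17 186 0 255;122 17 186 0 255;122 17 186 0 255;122 17 186 0 255")

```text
clock: 14.75
tcp_pos: [0.5581, 0.0147, 0.3686]
ee_rot: [-179.9, 0.0, 90.0]
wrist_force: [-0.8, -0.4, -1.0]
opening: 0.567
```

```bash
python3 w.py lj3 palette,board,coaster
```

```text
tcp [558.1  14.7 368.6] [-179.92    0.     90.  ] t 14.75 open 0.567 F [-0.8 -0.4 -1. ] qd 0.17 q6 1.4
palette spot 0.57 [653.2 125.1  13.1]
palette mask 0.82 [439.7  68.7] box 369 513 0 143 
board spot 0.64 [ 6.289e+02  1.910e+01 -5.000e-01]
board mask 0.59 [413.1 162.9] box 314 539 0 342 
coaster mask 0.65 [393.1 284.1] box 359 417 267 317 fit [626.7 -54.5] area 932 vs 6149
```

View pics/lj3.png

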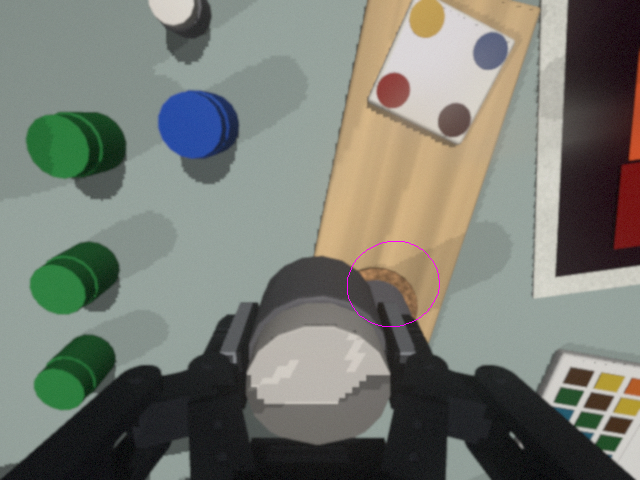

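```bash
cat > rect.py <<'E'
from fit import *
def rect(tag,x0,x1,y0,y1,z,s=3):  # s px per mm ; rows: x downwards decreasing, cols: y decreasing
    st=np.load(f"st_{tag}.npy"); P=pose("wrist",{"tcp_pos":st[:3],"ee_rot":st[3:]}); im=np.load(f"im_{tag}.npy")
    xs=np.arange(x1,x0,-1/s); ys=np.arange(y1,y0,-1/s); X,Y=np.meshgrid(xs,ys,indexing="ij")
    uv=proj(P,np.c_[X.ravel(),Y.ravel(),np.full(X.size,z*1000)]/1000).astype(np.float32).reshape(*X.shape,2)
    return cv2.remap(im,uv[...,0],uv[...,1],cv2.INTER_LINEAR)
E
python3 - <<'E'
from rect import *
a=rect("lj3",550,720,0,170,.012,3); b=rect("lj3",550,720,0,170,.022,3)
for v,n in((a,"ra"),(b,"rb")):
    for k in range(0,510,60):
        cv2.line(v,(k,0),(k,509),(0,0,0),1); cv2.line(v,(0,k),(509,k),(0,0,0),1)
    cv2.imwrite(f"pics/{n}.png",v[:,:,::-1])
# board edges: at several y, find edge along x by colour saturation
a=rect("lj3",540,720,0,170,.012,4); g=a.astype(int); d=(g[...,0]-g[...,2])
pts=[[],[]]
for y in list(range(50,84,2)):
    col=cv2.GaussianBlur(d.astype(np.float32),(5,5),0)[:,int((170-y)*4)]
    i=np.nonzero(col>40)[0]; pts[0].append((720-i.min()/4,y)); pts[1].append((720-i.max()/4,y))
for p in pts:
    p=np.array(p); c=np.polyfit(p[:,1],p[:,0],1); print(c, np.std(p[:,0]-np.polyval(c,p[:,1])), "x at y=25.4",np.polyval(c,25.4))
E
```

```text
[1.93627451e-01 6.89426471e+02] 0.07401798465951406 x at y=25.4 694.3446078431374
[1.98223039e-01 5.59314338e+02] 0.08818421724269186 x at y=25.4 564.3492034313726
```

View pics/rb.png

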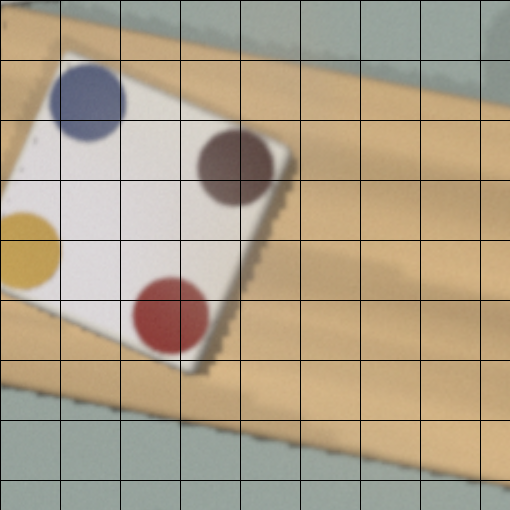

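View pics/ra.png

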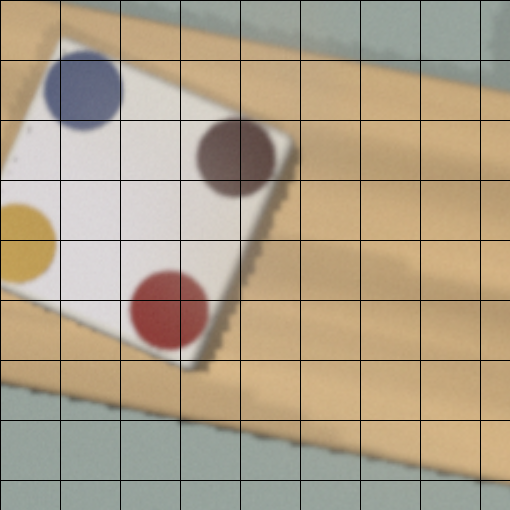

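Request:
send_rows(steps="71 10 0 0 255;71 10 0 0 255;71 10 -50 0 255;71 10 -100 0 255;71 10 -140 0 255;71 10 -160 0 255;71 10 -168 0 255;71 10 -168 0 255;71 10 -168 0 255")

```text
clock: 16.23
tcp_pos: [0.6312, 0.0249, 0.2022]
ee_rot: [179.9, -0.0, 90.0]
wrist_force: [0.1, 0.4, -1.4]
opening: 0.567
```

```bash
python3 w.py lj4 large_jar,board,palette "{'large_jar':.016}"
```

```text
tcp [631.2  24.9 202.2] [ 1.7987e+02 -1.0000e-02  9.0000e+01] t 16.23 open 0.567 F [ 0.1  0.4 -1.4] qd 0.17 q6 2.1
large_jar spot 0.96 [630.3  23.7  14.4]
large_jar mask 0.9 [317.2 353.6] box 245 389 256 443 fit [631.   23.9] area 21808 vs 22252
board mask 0.92 [327.4 200.6] box 158 558 0 479 
palette spot 0.76 [651.6 127.6  10.2]
palette mask 0.58 [369.1  79.6] box 226 525 0 199
```

View pics/lj4.png

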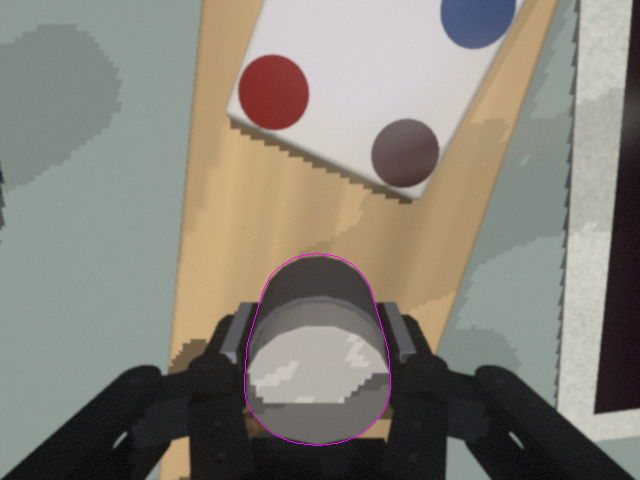

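```bash
python3 - <<'E'
from rect import *
a=rect("lj4",540,720,0,110,.012,4); g=a.astype(int); d=cv2.GaussianBlur((g[...,0]-g[...,2]).astype(np.float32),(5,5),0)
pts=[[],[]]
for y in range(52,76,2):
    col=d[:,int((110-y)*4)]
    i=np.nonzero(col>30)[0]; pts[0].append((720-i.min()/4,y)); pts[1].append((720-i.max()/4,y))
for p in pts:
    p=np.array(p); c=np.polyfit(p[:,1],p[:,0],1); print(c, np.std(p[:,0]-np.polyval(c,p[:,1])), "x at y=25",np.polyval(c,25))
st=np.load("st_lj4.npy"); P=pose("wrist",{"tcp_pos":st[:3],"ee_rot":st[3:]})
c=ray2plane(P,[(228,114),(417,197)],.022)*1000; print(c.round(1),np.linalg.norm(c[0]-c[1]))
m=c.mean(0); u=(c[1]-c[0])/np.linalg.norm(c[1]-c[0]); n=np.array([-u[1],u[0],0]); print("palette c",m+42*n, "board",m+42*n-[20.2,103,0])
cv2.imwrite("pics/rl4.png",a[:,:,::-1])
E
```

```text
[2.00174825e-01 6.89347319e+02] 0.07020754004447712 x at y=25 694.3516899766895
[2.01486014e-01 5.60160548e+02] 0.08467022045291879 x at y=25 565.1976981351978
[[598.2 106.   22. ]
 [670.4  75.   22. ]] 78.63890817727648
palette c [650.89472948 129.07548693  22.        ] board [630.69472948  26.07548693  22.        ]
```

View pics/rl4.png

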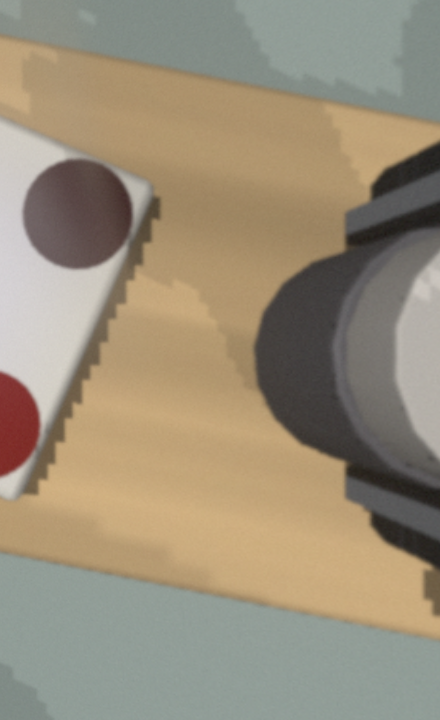

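Request:
send_rows(steps="-1 1.5 0 0 255;-1 1.5 -3 0 255;-1 1.5 -5 0 255;-1 1.5 -6 0 255;-1 1.5 -6 0 255;-1 1.5 -6 0 255")

```text
clock: 17.32
tcp_pos: [0.6294, 0.0264, 0.1962]
ee_rot: [-180.0, -0.0, 90.0]
wrist_force: [-6.8, 0.7, 17.6]
opening: 0.563
```

Request:
send_rows(steps="-1 1.5 -6 0 0;-1 1.5 -6 0 0;-1 1.5 -6 0 0;-1 1.5 -6 0 0;-1 1.5 -6 0 0;-1 1.5 30 0 0;-1 1.5 90 0 0;-60 50 122 0 0;-120 100 122 0 0;-173 146 122 0 0;-173 146 122 0 0;-173 146 122 0 0;-173 146 122 0 0;-173 146 122 0 0")

```text
clock: 19.08
tcp_pos: [0.4573, 0.1719, 0.3167]
ee_rot: [180.0, -0.0, 89.9]
wrist_force: [0.0, 0.8, 0.5]
opening: 1.001
```

```bash
python3 w.py sj1 small_jar; python3 - <<'E'
from fit import *
sh={"large_jar":.012,"tin":.017}
for cam in("top","scene"):
    im=cams.snapshot(cam);P=pose(cam);v=im.copy(); cv2.imwrite(f"pics/b_{cam}.png",v[:,:,::-1])
    for n in("large_jar","tin"):
        for s in outline_of(cam,n)[:6]:
            ys,xs=np.nonzero(s["mask"]); c=np.array([xs.mean(),ys.mean()]); mod=M[n]+[0,0,sh[n]]
            x,r=fitround([(P,c)],mod,[.6,0])
            if x[0]>.55: print(cam,n,s["conf"],c.round(1),(x*1000).round(1),len(xs),int(cent(P,mod+[*x,0])[1]))
E
```

```text
tcp [457.3 171.9 316.7] [179.97  -0.    89.95] t 19.07 open 1.001 F [0.  0.8 0.5] qd 0.14 q6 20.5
small_jar spot 0.61 [456.8 169.5   0.7]
small_jar mask 0.64 [317.2 233.6] box 293 341 204 263 fit [456.7 170.9] area 2367 vs 2480
small_jar mask 0.39 [517.6 473.7] box 513 522 466 479 fit [641.2 -61.2] area 95 vs 2490
top large_jar 0.91 [306.1 185.5] [628.8  27.6] 498 520
top tin 0.83 [355.5 192.7] [609.4 -75.7] 792 849
scene large_jar 0.86 [312.1 288.1] [628.3  30.3] 1035 1052
scene tin 0.7 [271.2 255.4] [609.2 -72.8] 1540 1567
```

View pics/b_top.png

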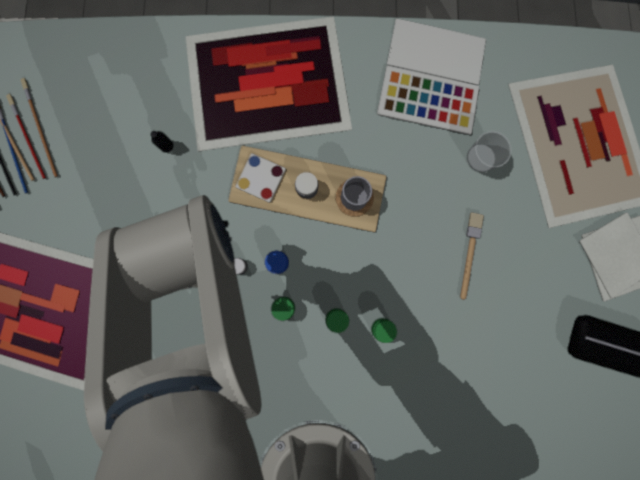

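View pics/sj1.png

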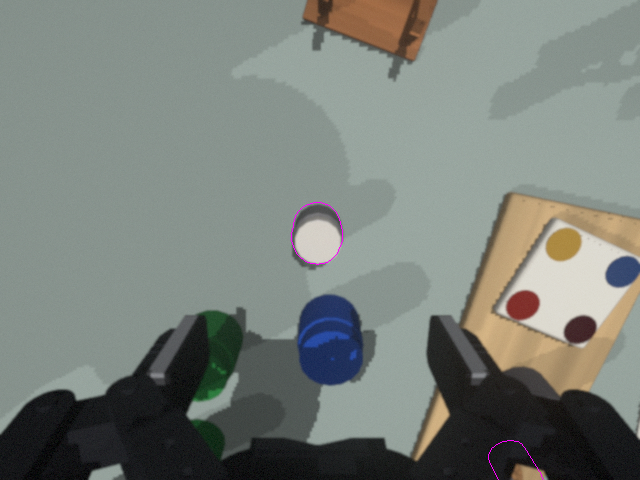

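```bash
python3 - <<'E'
from fit import *
im=cv2.imread("pics/b_top.png"); P=pose("top")
# overlay models at candidates
s=8
def draw(v,X,col,ox,oy):
    p=((proj(P,X)-[ox,oy]+.5)*s-.5); cv2.polylines(v,[p.astype(int)],True,col,1)
ox,oy=225,140
v=cv2.resize(im[oy:240-5,ox:325],None,fx=s,fy=s,interpolation=cv2.INTER_CUBIC)
v=im[oy:235,ox:395]; s=4.7; v=cv2.resize(v,None,fx=s,fy=s,interpolation=cv2.INTER_CUBIC)
draw(v,circ(.042,.017)+[.6095,-.0771,0],(255,255,0),ox,oy)
draw(v,circ(.030,.092)+[.6095,-.0771,0],(0,0,255),ox,oy)
draw(v,circ(.023,.067)+[.6290,.0255,0],(0,0,255),ox,oy)
th=np.radians(11.3); Rz=np.array([[np.cos(th),np.sin(th),0],[-np.sin(th),np.cos(th),0],[0,0,1]])
B=np.array([[.065,.165,.012],[-.065,.165,.012],[-.065,-.165,.012],[.065,-.165,.012]])
draw(v,B@Rz.T*[1,1,1]+[.6290,.0255,0],(255,0,255),ox,oy)
cv2.imwrite("pics/b_topc.png",v)
E
```

```text
(no output)
```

View pics/b_topc.png

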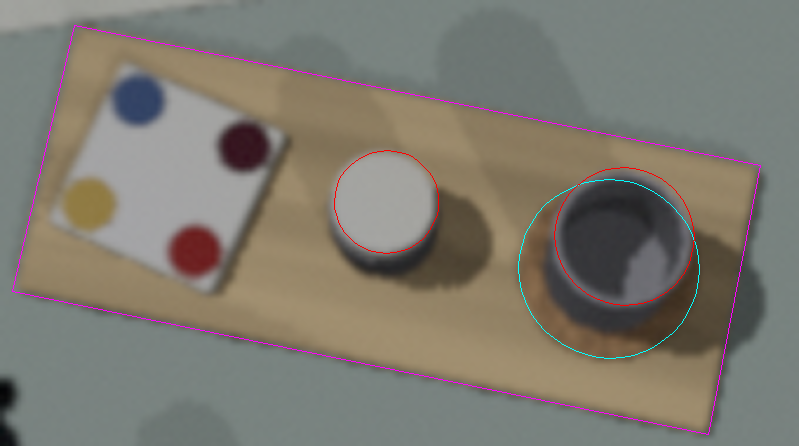

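Request:
send_rows(steps="-0.5 -1.5 -60 0 0;-0.5 -1.5 -110 0 0;-0.5 -1.5 -130 0 0;-0.5 -1.5 -138 0 0;-0.5 -1.5 -138 0 0;-0.5 -1.5 -138 0 255;-0.5 -1.5 -138 0 255;-0.5 -1.5 -138 0 255;-0.5 -1.5 -138 0 255;-0.5 -1.5 -138 0 255;-0.5 -1.5 -138 0 255;-0.5 -1.5 -138 0 255;-0.5 -1.5 -138 0 255;-0.5 -1.5 -138 0 255")

```text
clock: 21.28
tcp_pos: [0.4563, 0.171, 0.1797]
ee_rot: [179.9, -0.0, 90.0]
wrist_force: [-2.9, -0.3, 10.8]
opening: 0.402
```

```bash
python3 w.py sj2 small_jar
```

```text
tcp [456.3 171.  179.7] [ 1.7994e+02 -2.0000e-02  9.0000e+01] t 21.27 open 0.402 F [-2.9 -0.3 10.8] qd 0.07 q6 20.4
small_jar spot 0.8 [454.9 170.6  -2.2]
small_jar mask 0.8 [317.4 341.2] box 271 364 275 405 fit [456.  171.2] area 10240 vs 10860
```

View pics/sj2.png

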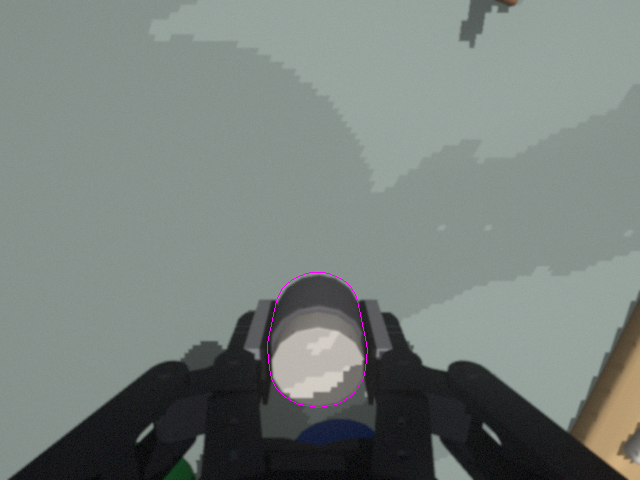

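Request:
send_rows(steps="0 0 15 0 255;0 0 60 0 255;0 0 120 0 255;0 0 180 0 255;144 -221 180 0 255;144 -221 180 0 255;144 -221 180 0 255;144 -221 180 0 255;144 -221 180 0 255;144 -221 180 0 255;144 -221 180 0 255;144 -221 180 0 255;144 -221 180 0 255")

```text
clock: 23.05
tcp_pos: [0.5997, -0.0492, 0.3589]
ee_rot: [180.0, -0.0, 90.1]
wrist_force: [0.5, -0.1, -1.2]
opening: 0.399
```

```bash
python3 w.py sj3 large_jar,palette "{'large_jar':.012}"
```

```text
tcp [599.7 -49.2 358.9] [180.    -0.    90.07] t 23.05 open 0.399 F [ 0.5 -0.1 -1.2] qd 0.35 q6 -4.9
large_jar spot 0.88 [341.5 -46.4  -1.5]
large_jar spot 0.85 [369.9  72.2  -1.3]
large_jar spot 0.81 [ 325.6 -138.3    1.3]
large_jar mask 0.89 [ 23.1 205.9] box 0 54 174 241 fit [374.6 -35. ] area 2924 vs 6555
large_jar mask 0.89 [ 22.8 312.3] box 0 54 280 355 fit [ 351.1 -126.8] area 2907 vs 5610
large_jar mask 0.81 [361.5 121.9] box 325 398 85 160 fit [629.   26.1] area 4366 vs 4445
palette mask 0.69 [190.4 462.4] box 176 202 454 470 
palette mask 0.63 [387.2  19.3] box 314 443 0 56
```

View pics/sj3.png

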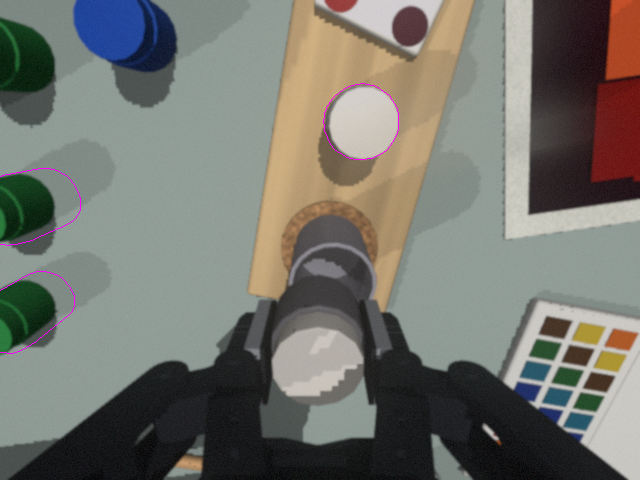

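Request:
send_rows(steps="29 75 0 0 255;29 75 0 0 255;29 75 0 0 255;29 75 -50 0 255;29 75 -85 0 255;29 75 -100 0 255;29 75 -106 0 255;29 75 -106 0 255;29 75 -106 0 255")

```text
clock: 24.42
tcp_pos: [0.6295, 0.0248, 0.254]
ee_rot: [179.9, -0.0, 90.0]
wrist_force: [-0.1, 0.2, -0.8]
opening: 0.4
```

```bash
python3 w.py sj4 small_jar,large_jar "{'large_jar':.012,'small_jar':.072}"; python3 - <<'E'
import numpy as np,cv2
im=np.load("im_sj4.npy"); cv2.imwrite("pics/sj4c.png",cv2.resize(im[240:420,210:430],None,fx=3,fy=3)[:,:,::-1])
E
```

```text
tcp [629.5  24.8 254. ] [179.89  -0.    90.  ] t 24.43 open 0.4 F [-0.1  0.2 -0.8] qd 0.24 q6 2.1
small_jar spot 0.83 [628.5  22.7  75.7]
small_jar mask 0.76 [317.5 341.2] box 270 365 275 406 fit [629.4  23.5] area 10327 vs 10470
large_jar spot 0.81 [470.   84.2  -0.7]
large_jar spot 0.6 [629.3  27.3   7.1]
large_jar mask 0.73 [316.7 256.7] box 267 367 218 300 fit [629.1  39.9] area 5388 vs 10577
large_jar mask 0.58 [ 31.5 150.6] box 0 73 101 203 fit [501.7  89.5] area 5994 vs 17815
```

View pics/sj4c.png

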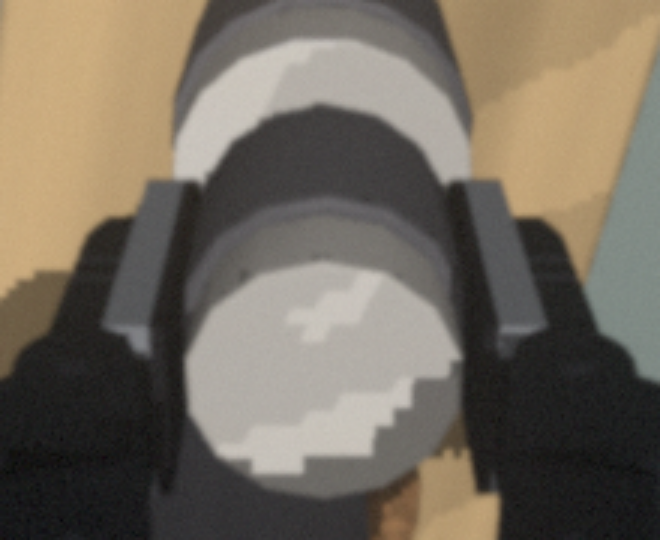

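```bash
python3 - <<'E'
from rect import *
st=np.load("st_sj4.npy"); P=pose("wrist",{"tcp_pos":st[:3],"ee_rot":st[3:]})
print((ray2plane(P,[(316,253.2)],.067)*1000).round(1)-[0,23,0],(ray2plane(P,[(318,274.3)],.0743)*1000).round(1)-[0,18,0])
print("lid sides",(ray2plane(P,[(210+174/3,240+160/3),(210+471/3,240+160/3)],.067)*1000).round(1))
E
```

```text
[[628.8  25.8  67. ]] [[629.7  24.   74.3]]
lid sides [[607.3  29.6  67. ]
 [651.7  29.6  67. ]]
```

Request:
send_rows(steps="0 1.8 0 0 255;0 1.8 -4 0 255;0 1.8 -6 0 255;0 1.8 -7 0 255;0 1.8 -7 0 255;0 1.8 -7 0 255")

```text
clock: 25.42
tcp_pos: [0.6289, 0.0267, 0.2467]
ee_rot: [-180.0, -0.0, 90.0]
wrist_force: [-4.1, 0.1, 12.6]
opening: 0.396
```

Request:
send_rows(steps="0 1.8 -7 0 0;0 1.8 -7 0 0;0 1.8 -7 0 0;0 1.8 -7 0 0;0 1.8 -7 0 0;0 1.8 20 0 0;0 1.8 70 0 0;-156 -360 80 1.414 0;-156 -360 80 1.414 0;-156 -360 80 1.414 0;-156 -360 80 1.414 0;-156 -360 80 1.414 0;-156 -360 80 1.414 0;-156 -360 80 1.414 0;-156 -360 80 1.414 0;-156 -360 80 1.414 0;-156 -360 80 1.414 0;-156 -360 80 1.414 0")

```text
clock: 27.68
tcp_pos: [0.4733, -0.3328, 0.3257]
ee_rot: [-180.0, -0.0, 171.0]
wrist_force: [-0.0, -0.8, 0.5]
opening: 0.998
```

```bash
python3 w.py br1 brush;python3 - <<'E'
from fit import *
for cam in("top","scene"):
    im=cams.snapshot(cam); cv2.imwrite(f"pics/c_{cam}.png",im[:,:,::-1])
im=cv2.imread("pics/c_top.png"); im2=cv2.imread("pics/c_scene.png")
cv2.imwrite("pics/c.png",np.hstack([cv2.resize(im[140:240,225:395],None,fx=2.3,fy=2.3,interpolation=2),cv2.resize(im2[230:330,220:390],None,fx=2.3,fy=2.3,interpolation=2)]))
E
```

```text
tcp [ 473.3 -332.8  325.7] [-180.     -0.    170.95] t 27.68 open 0.998 F [-0.  -0.8  0.5] qd 0.66 q6 -116.2
brush spot 0.86 [ 471.5 -334.3    6.3]
brush mask 0.63 [317.  241.3] box 296 333 105 344
```

View pics/br1.png

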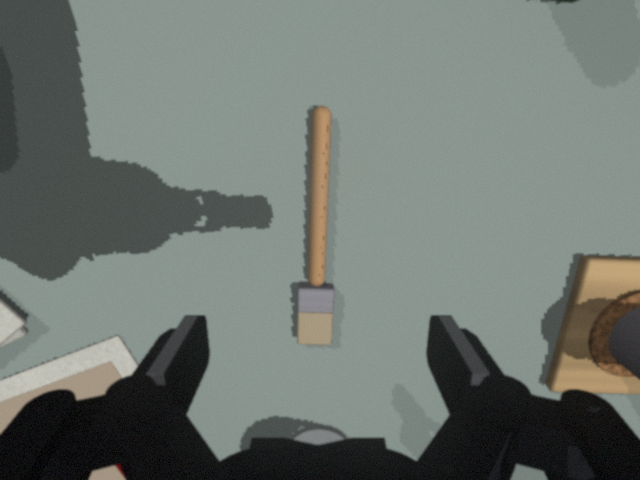

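View pics/c.png

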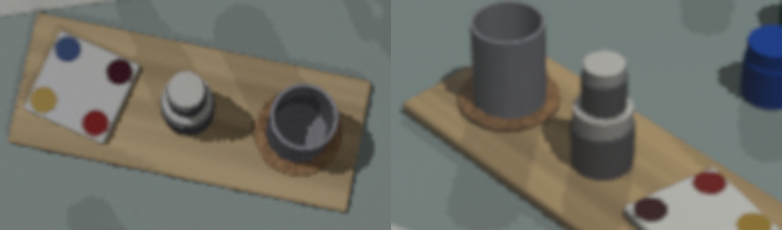

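```bash
python3 - <<'E'
from rect import *
st=np.load("st_br1.npy"); P=pose("wrist",{"tcp_pos":st[:3],"ee_rot":st[3:]})
p=ray2plane(P,[(321.5,106),(316.5,285),(315,345)],.010)[:,:2]*1000; print(p.round(1))
d=p[1]-p[0]; L=np.linalg.norm(d); print("handle len",L,"ang",np.degrees(np.arctan2(d[1],d[0])), "tot",np.linalg.norm(p[2]-p[0]))
print("origin",p[0]+d*87/140, "origin from end", p[0]+(p[2]-p[0])*87/194)
E
```

```text
[[ 387.5 -316.8]
 [ 522.6 -342. ]
 [ 578.2 -352.2]]
handle len 137.34088369662217 ang -10.553463343769558 tot 193.9225792868644
origin [ 471.45156626 -332.46951844] origin from end [ 473.05434506 -332.69904163]
```

Request:
send_rows(steps="-1 0 -60 -0.025 0;-1 0 -110 -0.025 0;-1 0 -140 -0.025 0;-1 0 -150 -0.025 0;-1 0 -150 -0.025 0;-1 0 -150 -0.025 255;-1 0 -150 -0.025 255;-1 0 -150 -0.025 255;-1 0 -150 -0.025 255;-1 0 -150 -0.025 255;-1 0 -150 -0.025 255;-1 0 -150 -0.025 255;-1 0 -150 -0.025 255;-1 0 -150 -0.025 255;-1 0 -150 -0.025 255;-1 0 -150 -0.025 255")

```text
clock: 29.92
tcp_pos: [0.4721, -0.3335, 0.1763]
ee_rot: [-180.0, 0.0, 169.6]
wrist_force: [-1.1, 0.4, 6.4]
opening: 0.134
```

```bash
python3 w.py br2 brush
```

```text
tcp [ 472.1 -333.5  176.3] [-1.7999e+02  3.0000e-02  1.6958e+02] t 29.93 open 0.134 F [-1.1  0.4  6.4] qd 0.09 q6 -115.0
brush spot 0.91 [ 471.7 -336.1    5.7]
brush mask 0.85 [317.7 267.8] box 293 342 98 443
```

View pics/br2.png

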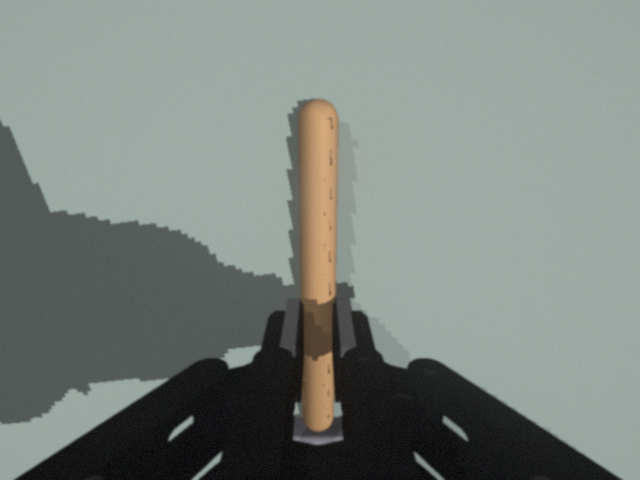

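```bash
python3 - <<'E'
from rect import *
st=np.load("st_br2.npy"); P=pose("wrist",{"tcp_pos":st[:3],"ee_rot":st[3:]})
p=ray2plane(P,[(319.5,98.5),(318,432)],.009)[:,:2]*1000; d=p[1]-p[0];print(p.round(1),np.linalg.norm(d),np.degrees(np.arctan2(d[1],d[0])))
u=np.array([np.cos(np.radians(-10.4)),np.sin(np.radians(-10.4))]); print("tcp along from end",(st[:2]*1000-p[0])@u, "lateral",(st[:2]*1000-p[0])@[-u[1],u[0]])
E
```

```text
[[ 387.  -317.5]
 [ 525.  -343.4]] 140.39566420394897 -10.594696686595823
tcp along from end 86.57246516753985 lateral -0.2866814829442376
```

Request:
send_rows(steps="0 0 15 0 255;0 0 60 0 255;0 0 120 0 255;0 0 170 0 255;88 594 170 -0.167 255;88 594 170 -0.167 255;88 594 170 -0.167 255;88 594 170 -0.167 255;88 594 170 -0.167 255;88 594 170 -0.167 255;88 594 170 -0.167 255;88 594 170 -0.167 255;88 594 170 -0.167 255;88 594 170 -0.167 255;88 594 170 -0.167 255;88 594 170 -0.167 255;88 594 170 -0.167 255;88 594 170 -0.167 255")

```text
clock: 32.33
tcp_pos: [0.56, 0.2596, 0.3459]
ee_rot: [-180.0, 0.0, 159.9]
wrist_force: [-0.4, -0.1, -0.3]
opening: 0.132
```

```bash
python3 w.py re1 brush_rest
```

```text
tcp [560.  259.6 345.9] [-180.      0.    159.94] t 32.33 open 0.132 F [-0.4 -0.1 -0.3] qd 0.22 q6 -45.2
brush_rest spot 0.98 [497.5 327.3   0.5]
brush_rest mask 0.77 [373.9 105.1] box 333 418 51 162
```

View pics/re1.png

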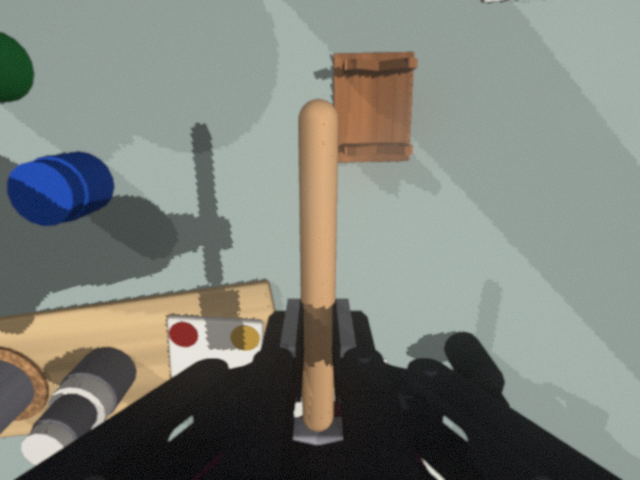

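```bash
python3 - <<'E'
from rect import *
out=[]
for z in(.004,.045):
    a=rect("re1",430,560,270,400,z,3)
    for k in range(0,390,30):
        cv2.line(a,(k,0),(k,5 if k%60 else 10),(255,0,0),1); cv2.line(a,(0,k),(5 if k%60 else 10,k),(255,0,0),1)
    out.append(a)
cv2.imwrite("pics/re1r.png",np.hstack(out)[:,:,::-1])
im=np.load("im_re1.npy"); cv2.imwrite("pics/re1c.png",cv2.resize(im[40:180,310:440],None,fx=4,fy=4,interpolation=2)[:,:,::-1])
E
```

```text
(no output)
```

View pics/re1r.png

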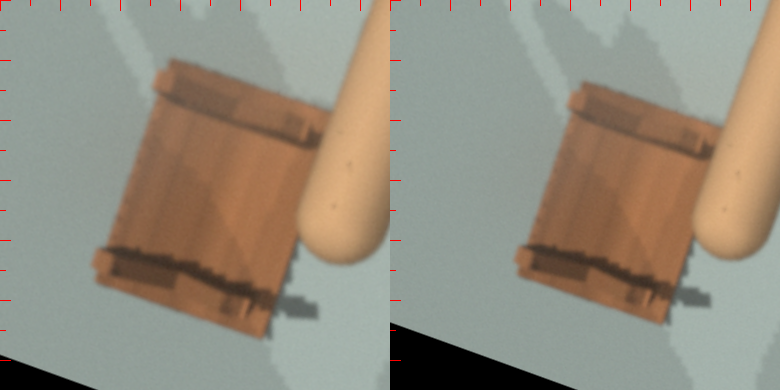

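View pics/re1c.png

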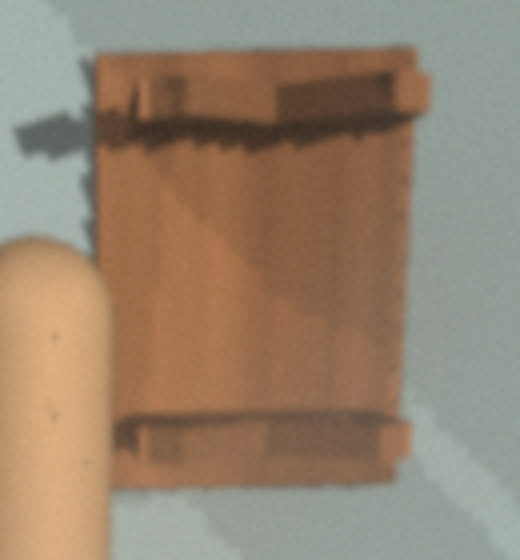

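Request:
send_rows(steps="-66 70 0 0.031 255;-66 70 0 0.031 255;-66 70 -20 0.031 255;-66 70 -60 0.031 255;-66 70 -95 0.031 255;-66 70 -111 0.031 255;-66 70 -111 0.031 255;-66 70 -111 0.031 255")

```text
clock: 33.48
tcp_pos: [0.4946, 0.331, 0.2359]
ee_rot: [179.9, 0.1, 161.8]
wrist_force: [0.2, 0.6, -0.2]
opening: 0.131
```

```bash
python3 w.py re2 brush_rest
```

```text
tcp [494.6 331.  235.9] [1.7992e+02 6.0000e-02 1.6178e+02] t 33.48 open 0.131 F [ 0.2  0.6 -0.2] qd 0.59 q6 -38.1
brush_rest spot 0.94 [4.926e+02 3.311e+02 2.000e-01]
brush_rest mask 0.75 [309.5 250.7] box 258 370 194 326
```

View pics/re2.png

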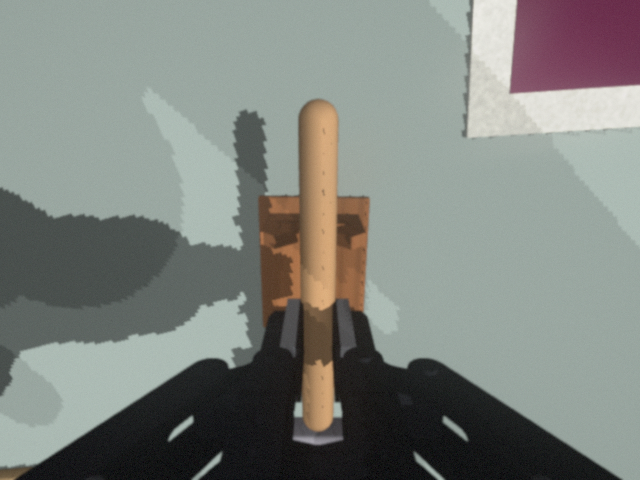

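```bash
python3 - <<'E'
from rect import *
st=np.load("st_re2.npy"); P=pose("wrist",{"tcp_pos":st[:3],"ee_rot":st[3:]})
im=np.load("im_re2.npy"); cv2.imwrite("pics/re2c.png",cv2.resize(im[180:340,240:390],None,fx=4,fy=4,interpolation=2)[:,:,::-1])
th=np.radians(-18.25); u=np.array([np.cos(th),np.sin(th)]); v=np.array([-u[1],u[0]])
for uv,z in (((259,197),.004),((369,197),.004),((263,320),.004),((267,295),.004),((366,295),.004)):
    p=ray2plane(P,[uv],z)[0,:2]*1000-st[:2]*1000; print(uv,"along",round(p@u,1),"lat",round(p@v,1))
p=ray2plane(P,[(318.5,98.5),(319,290)],st[2]-.1673)[:,:2]*1000-st[:2]*1000; print("brush end",p@u,p@v)
E
```

```text
(259, 197) along -39.6 lat -31.2
(369, 197) along -39.6 lat 27.2
(263, 320) along 34.3 lat -32.4
(267, 295) along 18.0 lat -29.3
(366, 295) along 17.9 lat 27.9
brush end [-86.41739834 -16.35143149] [0.10780466 0.40674827]
```

View pics/re2c.png

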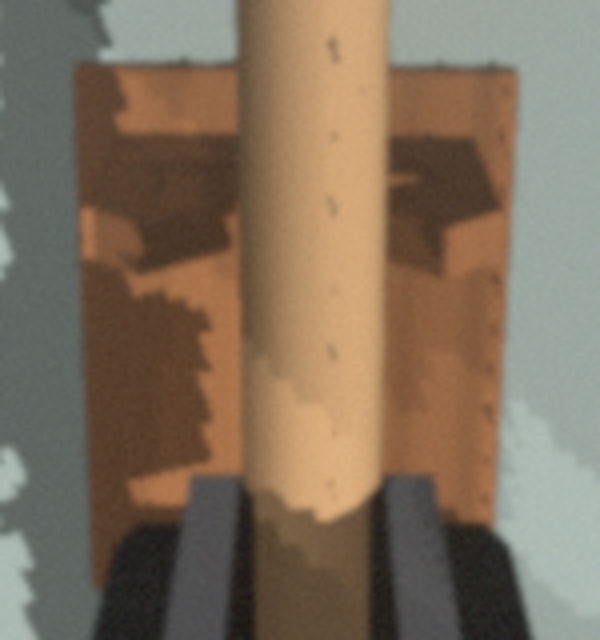

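Request:
send_rows(steps="0 -1.6 0 0 255;0 -1.6 -12 0 255;0 -1.6 -22 0 255;0 -1.6 -26 0 255;0 -1.6 -27.5 0 255;0 -1.6 -27.5 0 255")

```text
clock: 34.38
tcp_pos: [0.4937, 0.329, 0.2071]
ee_rot: [-180.0, -0.1, 161.8]
wrist_force: [-2.3, -1.0, 4.1]
opening: 0.131
```

```bash
python3 w.py re3 brush_rest; python3 - <<'E'
from fit import *
out=[]
for cam,(r,c) in {"top":((180,300),(110,260)),"scene":((260,360),(440,565))}.items():
    im=cams.snapshot(cam); a=im[r[0]:r[1],c[0]:c[1]]; out.append(cv2.resize(a,(390,312),interpolation=2))
cv2.imwrite("pics/d.png",np.hstack(out)[:,:,::-1])
E
```

```text
tcp [493.7 329.  207.1] [-1.7996e+02 -6.0000e-02  1.6177e+02] t 34.38 open 0.131 F [-2.3 -1.   4.1] qd 0.22 q6 -38.3
brush_rest mask 0.76 [317.1 260.1] box 254 382 208 340
```

View pics/d.png

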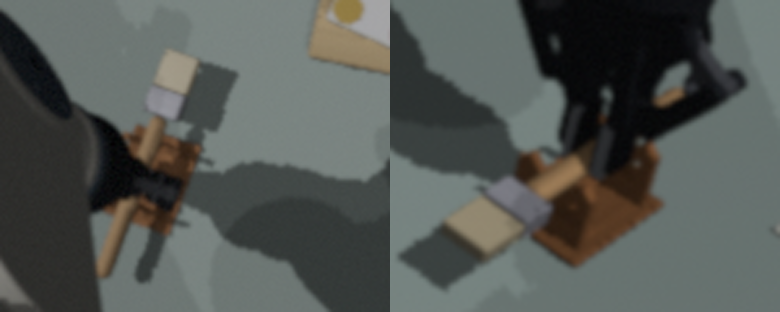

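View pics/re3.png

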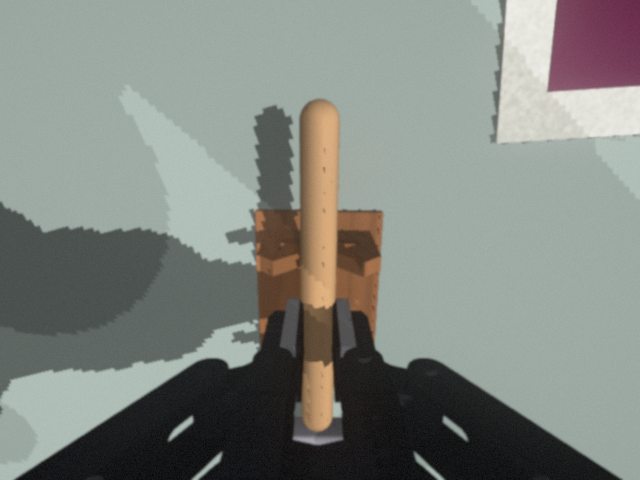

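```bash
python3 - <<'E'
from rect import *
st=np.load("st_re3.npy"); P=pose("wrist",{"tcp_pos":st[:3],"ee_rot":st[3:]})
th=np.radians(-18.25); u=np.array([np.cos(th),np.sin(th)]); v=np.array([-u[1],u[0]])
for uv,z in (((256,210.5),.004),((382,210.5),.004),((263,260),.045),((378,260),.045)):
    p=ray2plane(P,[uv],z)[0,:2]*1000-st[:2]*1000; print(uv,"along",round(p@u,1),"lat",round(p@v,1))
p=ray2plane(P,[(319.5,98.5)],.040)[:,:2]*1000-st[:2]*1000; print("brush end",p@u,p@v)
E
```

```text
(256, 210.5) along -39.7 lat -28.9
(382, 210.5) along -39.8 lat 29.1
(263, 260) along -31.2 lat -20.4
(378, 260) along -31.2 lat 21.6
brush end [-86.76665363] [0.10309455]
```

Request:
send_rows(steps="0 0 -0.5 0 255;0 0 -0.5 0 60;0 0 -0.5 0 0;0 0 -0.5 0 0;0 0 -0.5 0 0;0 0 -0.5 0 0;0 0 20 0 0;0 0 70 0 0;0 0 130 0 0;-60 -60 190 0 0;-120 -120 190 0 0;-170 -150 190 0 0;-170 -150 190 0 0;-170 -150 190 0 0;-170 -150 190 0 0")

```text
clock: 36.5
tcp_pos: [0.3243, 0.1792, 0.3977]
ee_rot: [179.9, 0.1, 161.8]
wrist_force: [0.2, 0.7, 0.4]
opening: 1.003
```

```bash
python3 - <<'E'
from fit import *
st=readout.observe(); print(st["tcp_pos"],st["clock"])
ims={}
for cam in("top","scene"):
    im=cams.snapshot(cam); ims[cam]=im; P=pose(cam); cv2.imwrite(f"pics/e_{cam}.png",im[:,:,::-1])
    for n in("tub","bottle","brush","brush_rest","tin","small_jar","large_jar"):
        for s in spot_point(cam,n)[:5]:
            if s["conf"]>.4: print(cam,n,round(s["conf"],2),(c2w(P,s["centre"])*1000).round())
E
```

```text
[0.32434192 0.17921977 0.39771979] 36.5
top tub 0.71 [ 705. -366.   -4.]
top bottle 0.53 [728. 344.   0.]
top brush 0.81 [496. 329.  39.]
top brush_rest 0.69 [496. 332.   5.]
top tin 0.57 [611. -75.  19.]
top small_jar 0.52 [626.  28.  64.]
top large_jar 0.86 [365.  70.   4.]
top large_jar 0.73 [468.  88.  -3.]
top large_jar 0.66 [345. -36.  -7.]
top large_jar 0.66 [ 321. -139.   -1.]
top large_jar 0.56 [630.  29.  12.]
scene tub 0.57 [629.  30.  61.]
scene tub 0.56 [ 705. -369.   -3.]
scene bottle 0.63 [727. 347.  -2.]
scene brush 0.87 [492. 332.  34.]
scene brush_rest 0.56 [493. 331.   1.]
scene tin 0.88 [608. -72.  15.]
scene small_jar 0.91 [629.  30.  63.]
scene large_jar 0.92 [369.  74.   1.]
scene large_jar 0.89 [630.  31.  13.]
scene large_jar 0.77 [466.  91.   3.]
scene large_jar 0.65 [341. -35.  -5.]
scene large_jar 0.63 [ 321. -142.   -1.]
```

View pics/e_top.png

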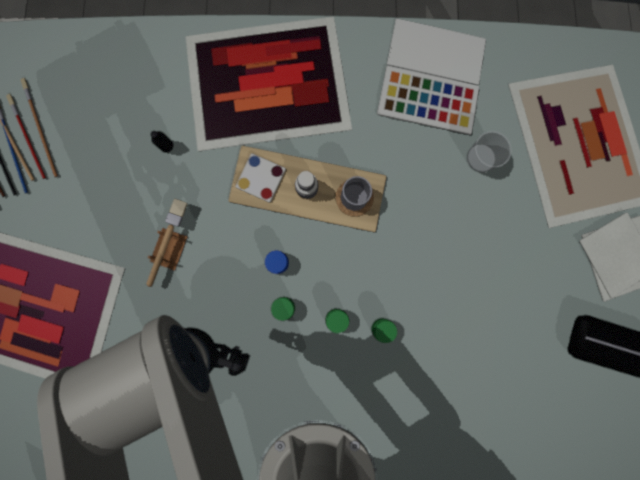

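View pics/e_scene.png

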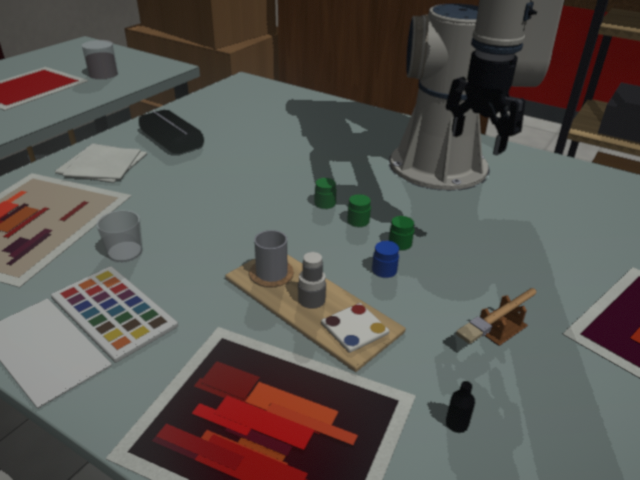

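Request:
send_rows(steps="306 -189 30 0 0;306 -189 30 0 0;306 -189 30 0 0;306 -189 30 0 0;306 -189 30 0 0;306 -189 30 0 0;306 -189 30 0 0;306 -189 30 0 0;306 -189 30 0 0;306 -189 30 0 0")

```text
clock: 38.55
tcp_pos: [0.6293, -0.0093, 0.4275]
ee_rot: [180.0, 0.0, 161.8]
wrist_force: [-0.6, -0.2, -0.3]
opening: 1.004
```

```bash
python3 w.py f1 tin,large_jar,small_jar,palette "{'large_jar':.012,'tin':.017,'small_jar':.067}"
```

```text
tcp [629.3  -9.3 427.5] [179.99   0.   161.84] t 38.55 open 1.004 F [-0.6 -0.2 -0.3] qd 0.24 q6 -72.8
tin spot 0.75 [609.7 -77.   16.7]
tin mask 0.69 [237.1 213.1] box 196 278 171 254 fit [608.7 -77. ] area 5066 vs 5122
large_jar spot 0.88 [627.8  25.3   6.2]
large_jar mask 0.77 [348.  181.5] box 327 382 163 218 fit [616.4  23.8] area 1124 vs 2696
large_jar mask 0.64 [364.6   9.2] box 339 393 0 22 fit [487.8  76.3] area 951 vs 4240
small_jar spot 0.76 [627.7  25.4  67.4]
small_jar mask 0.6 [358.9 203.2] box 337 381 178 228 fit [628.3  26.2] area 1789 vs 1854
small_jar mask 0.57 [ 36.  365.1] box 0 82 324 418 fit [ 684.1 -312. ] area 5133 vs 2283
small_jar mask 0.41 [237.2 213.1] box 196 277 171 255 fit [605.1 -71.7] area 5067 vs 1961
palette spot 0.91 [653.1 124.3   7.5]
palette mask 0.98 [455.5 175.4] box 407 506 130 221
```

View pics/f1.png

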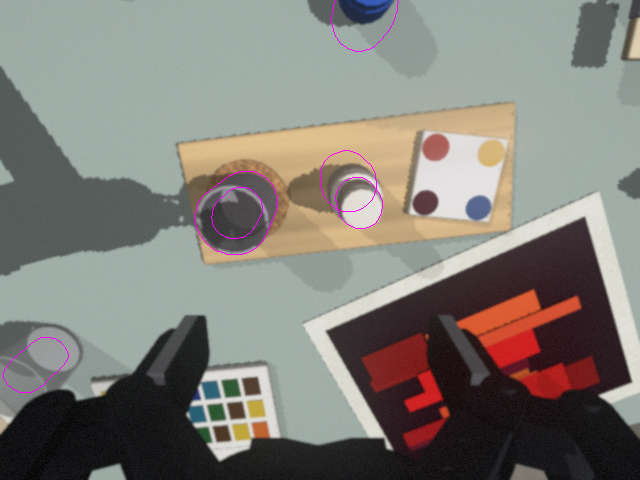

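```bash
python3 - <<'E'
from rect import *
st=np.load("st_f1.npy"); P=pose("wrist",{"tcp_pos":st[:3],"ee_rot":st[3:]})
c=ray2plane(P,[(178,143),(515,102),(511.5,229.5),(204,265)],.012)[:,:2]*1000
print(c.round(1),c.mean(0),[np.linalg.norm(c[i]-c[(i+1)%4]).round(1) for i in range(4)])
p=ray2plane(P,[(455.5,175.4)],.020)*1000;print("pal",p)
v=np.load("im_f1.npy").copy(); v=cv2.resize(v[90:280,165:530],None,fx=2.2,fy=2.2,interpolation=2)
def dr(X,col):
    q=((proj(P,X)-[165,90]+.5)*2.2-.5); cv2.polylines(v,[q.astype(int)],True,col,1)
dr(circ(.042,.017)+[.609,-.078,0],(0,255,255)); dr(circ(.03,.092)+[.6085,-.078,0],(255,0,0)); dr(circ(.03,.017)+[.6085,-.078,0],(255,0,0))
dr(circ(.016,.107)+[.6285,.0262,0],(255,0,0)); dr(circ(.023,.067)+[.6285,.0262,0],(255,0,0));dr(circ(.025,.012)+[.6285,.0262,0],(255,0,0))
cv2.imwrite("pics/f1c.png",v[:,:,::-1])
E
```

```text
[[ 534.5 -122. ]
 [ 599.   196.7]
 [ 723.8  173.2]
 [ 660.3 -149. ]] [629.39677172  24.72774827] [np.float64(325.1), np.float64(126.9), np.float64(328.5), np.float64(128.7)]
pal [[647.74523864 126.39397477  20.        ]]
```

View pics/f1c.png

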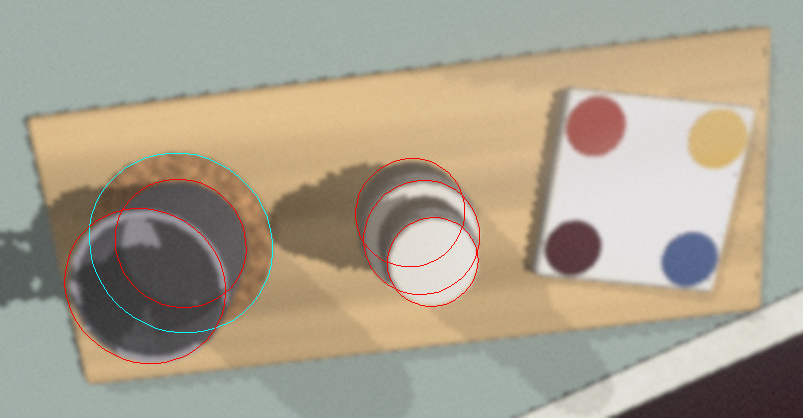

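```bash
python3 - <<'E'
from plant import manip,readout
print(readout.observe()["clock"],manip.close_job())
E
```

```text
the job is handed in; nothing more can be done
39.0 None
```

The job is done in the order asked and handed in at 39 s of the 115 s. Everything is released and the arm is clear.

**What I did:** I stood the steel tin on the cork coaster. The grey, white-lidded large jar went on the board between coaster and palette, and the small jar on its lid. The brush lies in both notches of the rest.

**Last checks (top, scene and wrist pictures):**

| Item | What the pictures show |
|---|---|
| Tin | upright; about 1–1.5 mm off the coaster's centre |
| Large jar | about 1–1.5 mm off the board's centre by the wrist camera |
| Small jar | outline fits centred on the large lid to about 1 mm |
| Brush | in both notches; balance point within about 1–1.5 mm of the middle of the rest |
| Tub and bottle | found within about 4 mm of where they first were, within the network's error; the arm never went near them |
| Green and blue jars | positions agree with the first measurements; not handled |

**Where the checks disagreed:**
- The top and scene cameras put the tin and large jar 1–5 mm farther towards the palette than the wrist camera does.
- The wrist camera's picture read sizes about 1–3 % too small.

I went by the wrist readings, which compare the pieces directly, and made no further correction.

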